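# Swap the empty hanging bin on the louvred rack for the filled one

## Robot

A 7-joint arm with a two-finger parallel gripper is mounted at the origin on a cart in front of the work surface, level with it; the furniture and walls round the work are solid. World frame = base frame: x ahead of the robot, y to its left, z up, the work surface at z = 0. Lengths are in m, angles in degrees, forces in N, time in s.
With the tool pointing down it reaches from about 0.425 to 0.875 m from the base axis. Payload 4.7 kg.
Tool frame: the origin (TCP) lies on the centre line of the jaws, within the pads' length; the fingertips stand 8 mm ahead of it and the grasp point (between the pads) lies 11 mm behind it; z points along the fingers, y is the direction in which the jaws open and shut (so a half turn about z gives the same grasp; the last joint's range is limited). The gripper opens to 87 mm and grips with 3 to 60 N. Pads are 19 mm wide; open, the fingers measure 117 mm over their backs; the gripper's body (75 mm by 190 mm) begins 51 mm behind the grasp point.
Start: joints at [73.344, 18.392, -4.016, 83.108, 1.295, 78.541, -3.26], TCP at [0.195, -0.62, 0.203] pointing down, gripper open.
Joint ranges: [-163.93, 163.93], [-17.29, 119.83], [-79.2, 71.16], [3.27, 140.29], [-89.18, 269.18], [5.43, 117.66], [-154.24, 154.24]. Speed limits (degrees/s): [147.25, 147.25, 180, 180, 180, 180, 180].

## Interface

Orientations are given as [roll, pitch, yaw] about the fixed x, y, z axes, in that order (R = Rz(yaw) Ry(pitch) Rx(roll)).
In Python, from cell import status, vision, workorder gives the robot as it stands.
- The arm moves only by the tool step_arm, never from a script. Its argument "series" is a list of rows, each an object of numbers: "ax", "ay", "az": the turn, a rotation vector about the world's x, y, z in degrees; "x", "y", "z": the shift along the world's x, y, z in m; "claw": the opening in per cent of the stroke, from 0 (shut) to 100 (fully open). In form: [{"ax": .., "ay": .., "az": .., "x": .., "y": .., "z": .., "claw": ..}, ...]. A call has 1 to 12 rows; each row is the pose to reach, as a shift and turn from the pose commanded when the call began; what a row does not reach only later rows make up. A row lasts 1/10 s, in which the tool goes at most 50 mm and 8.59 degrees, less where a joint would pass 70% of its speed; a pose out of reach is approached as far as the arm can. A call with a gripper value outside its range is refused whole. The fingers move at their own pace and stop on an object; "squeeze" is the grip in N (left out, the last holds). Time passes only in rows, so rows that repeat a pose let the fingers close. It gives the time, the measured TCP pose, the force and the opening at its end, in the units of the state.
- status.get_obs(): the state, without advancing time (a new reading comes with each control period).
- vision.read_camera(name): name is "side" or "top"; returns the picture (480x640x3 uint8, red, green, blue); there is no depth.
- vision.camera_params(name): a dict with "fovy" (degrees; the focal length in pixels is half the picture's height over the tangent of half this angle, whatever the lens; pixels are square), "cx", "cy" (the principal point, pixels), "eye" and "orientation" of the camera in the world. Camera axes: x right, y down, z forward; pixel columns grow to the right and rows downward; lengths in m; the calibration is good to about 2 mm. A picture is of the moment at which its call begins. camera_params takes no time and is no camera call.
- workorder.sign_off(): hands the job in, once; it reports no verdict.
The state is a dict: "time_s": time; "qpos": joint angles; "joint_velocities": joint speeds; "effort": joint torques, N m; "tool_pos": TCP position; "tool_rot": TCP orientation; "force": force on the tool from outside, world axes, zero at the start; "wrist_torque": the same for the moment, N m; "grip_width": finger opening in m.
Only numpy, scipy, OpenCV 4.12 (cv2) and the standard library are available. Lean on these libraries where they do the work, as an engineer would, in place of code of your own. Each camera call takes 0.05 s, during which the arm holds its last target.

## Task

Three bins hang on the upper louvres of the steel rack. Take down the empty one and stand it gently in the middle of the portion scale's platter, ready for refilling, then hang the filled bin (the one on the table with the syrup jar and the cap in it) in the place that has come free: its lip must catch fully over the louvre and the jar stay upright and the cap inside. Do not knock over or push aside anything else.

Things in the scene. Friction and masses are not known exactly. Their poses are not given: they have to be found in the camera images.
- rack: Fixed bare steel bench rack: upright louvred panel 316 mm wide between two uprights (at y = -160 and +160 mm, 16 x 25 mm), shelf on top. Origin: at table level, in the panel's front face, mid-width; x points into the panel (away from the robot), y along it, z up. Two rows of 3 louvres, at y = -92, 0, +92 mm, each 82 mm wide, top edges at z = 81 and 135 mm; bins hang on the upper row and lean on the lower.
- louvre (a point): Middle of the upper row: on the top edge of its middle louvre (rack x = -13.5, y = 0, z = 135 mm), rack axes. A louvre is an upright steel plate 3 mm thick, 13 mm tall (rack x -15 to -12 mm), sloping back into the panel below; a bin's lip drops into the 12 mm wide, 16 mm deep pocket between plate and panel.
- shelf_edge (a point): Middle of the front lower edge of the rack's top shelf, rack x = -110, z = 285 mm. The shelf roofs the hanging bins from rack x = -110 to +25 mm, y = -168 to +168 mm; its upturned rim reaches z = 297 mm. Its end brackets (y = -160, +160 mm) reach 55 mm before the panel and down to z = 240 mm.
- empty_bin: White bin with nothing in it, hanging on an upper louvre: 100 mm deep, 58 wide, 70 high (sides slope to a 48 mm high front over the front 30 mm), walls 3 mm, rigid, 0.12-0.2 kg. Origin: centre of its underside (without lip); x points to its back (lip) side, back wall outer face at x = +50 mm; z up. Hung, its underside is about 68 mm above the table and it droops up to 8 degrees nose-down.
- full_bin: White bin of the same make, size and axes as empty_bin, standing on the table; syrup jar in its back compartment, cap in the front one (2.5 mm divider, 47 mm high, at x = 0). 0.15 kg, 0.24 to 0.32 with its contents. Hung, its back wall's outer face is 15 to 21 mm before the panel and its rim 138 mm above the table.
- full_lip (a point): Underside of the filled bin's lip, mid-width: 55.5 mm behind, 67 mm above the bin's origin; 135 mm above the table when fully down on the louvre. Lip (same on every bin): over the full width of the back wall's top edge a bridge 3 mm thick runs 12 mm back and turns down as a 3 mm hook ending 15.5 mm below the rim, its tip flared 2 mm back; 9 mm slot between back wall and hook.
- syrup_jar: Small square glass jar of amber syrup, 37 x 46 x 74 mm, 0.08 to 0.15 kg, loose and upright in the filled bin's back compartment; it stands about 7 mm proud of the rim. Origin: centre of its base, z up.
- jar_cap: White screw cap, 42 mm diameter, 14 mm high, loose in the filled bin's front compartment. Origin: centre of its underside.
- pepper_bin: Fixed: another white bin of the same size (same origin and axes) that stays on its louvre, with a spice jar in it that reaches 171 mm above the table.
- tub_bin: Fixed: another white bin of the same size (same origin and axes) that stays on its louvre, with two small tubs in it that reach 148 mm above the table.
- scale: Fixed portion scale, 293 x 257 x 106 mm, front with keys at -x. Origin: centre of its underside.
- platter (a point): Centre of the top face of the scale's platter (flat, 201 mm along the scale's x, 231 mm along its y), 106 mm above the table; axes as the scale's. The platter does not give; a fall of more than 13 mm onto it counts as rough.
- pastry_ring: Bystander: loose metal pastry ring, 65 mm diameter, 42 mm high, beside the filled bin (origin: centre of its base); at least 30 mm between it and the bin's side.
- timer: Bystander: loose round wind-up timer, 65 mm diameter, 46 mm high, beside the filled bin (origin: centre of its base); at least 30 mm between it and the bin's side.
- shelf_shaker: Bystander: loose salt shaker on the rack's top shelf, 44 mm diameter, 90 mm high; origin: centre of its base.
- shelf_tape: Bystander: loose roll of tape lying on the rack's top shelf, 53 mm across, 19 mm high; origin: centre of its base.
- shelf_brush: Bystander: loose nail brush on the rack's top shelf, 30 x 85 x 22 mm (long along its y); origin: centre of its base.
- glass_bottle: Bystander: loose clear bottle, 68 mm diameter, 310 mm tall, on the table at the back, between rack and scale; origin: centre of its base.
Not all that is in view belongs to the job. What is shaped like the syrup_jar but green, purple or turquoise is not meant.

How it is judged (in metres and radians):
At the end, for the whole second after the job is handed in: Filled bin at rest on an upper louvre: lip underside 130-140 mm up, 5-21 mm before the panel, tilt < 0.2, square within 0.14 rad; jar upright (0.3 rad) in its back compartment, cap in the bin. Empty bin upright, at rest on the platter, centre within 45 mm of its centre (x of full_lip in the frame of rack between -0.021 and -0.005 m and z of full_lip in the frame of rack between 0.13 and 0.14 m and y of full_lip in the frame of rack between -0.13 and 0.13 m and angle between full_bin's own z axis and vertical below 0.2 rad and angle between the y axis of full_bin and the y axis of rack, either way round below 0.14 rad and linear speed of each of full_bin, empty_bin below 0.02 m/s and angle between syrup_jar's own z axis and vertical below 0.3 rad and x of syrup_jar in the frame of full_bin between 0 and 0.047 m and z of syrup_jar in the frame of full_bin between -0.005 and 0.02 m and x of jar_cap in the frame of full_bin between -0.05 and 0.05 m and y of jar_cap in the frame of full_bin between -0.03 and 0.03 m and z of jar_cap in the frame of full_bin between -0.005 and 0.05 m and horizontal distance between empty_bin and platter below 0.045 m and z of empty_bin in the frame of platter between -0.004 and 0.004 m and angle between empty_bin's own z axis and vertical below 0.08 rad); the robot touches nothing.
It fails at once if a bystander is pushed more than 30 mm or knocked over (distance of any of pastry_ring, timer, shelf_shaker, shelf_tape, shelf_brush, glass_bottle from where it was at the start of the episode above 0.03 m or angle between any of pastry_ring, timer, shelf_shaker, shelf_tape, shelf_brush, glass_bottle's own z axis and vertical above 0.4 rad).
It fails at once if the empty bin is dropped or slammed onto the scale (moving faster than 0.5 m/s, a fall of over 13 mm, within 40 mm of the platter) (horizontal distance between empty_bin and platter below 0.12 m and z of empty_bin in the frame of platter below 0.04 m and linear speed of empty_bin above 0.5 m/s).
It also fails if it takes over 54 s, if anything falls off the work surface, if the arm or the gripper's body presses on something with over 40 N, if the wrist force passes 120 N, or if a joint passes its speed limit or range.

## Working session

There is one attempt and no reset: what is moved stays moved. The work goes in short steps, Python scripts to look and compute and a tool call to move; the robot and the scene stay as the last step left them, time stands still between calls to the robot, and variables do not carry over. Pictures are saved under pics/ and viewed, and the job is handed in when it is done.

Besides the shell and the picture viewer there is one more tool, called after "Request:" as a command line: name --argument value ..., lists and objects as JSON in quotes. step_arm: Moves the arm, as the interface text tells. Its arguments: {"type":"object","properties":{"series":{"type":"array"},"squeeze":{"type":"number"}},"required":["series"]}

```bash
ls; mkdir -p pics; python3 - <<'E'
from cell import status, vision
import cv2
print(status.get_obs())
for n in("side","top"):
    print(n,vision.camera_params(n))
    im=vision.read_camera(n); cv2.imwrite(f"pics/{n}0.png",im[:,:,::-1])
E
```

```text
pics
{'time_s': 0.0, 'qpos': array([73.34211207, 18.43909362, -4.01523784, 83.17367377,  1.29486282,
       78.54107814, -3.25940992]), 'joint_velocities': array([-0.05442632, -0.04355182,  0.01759267,  0.02852821,  0.05907646,
        0.04686846, -0.02177283]), 'effort': array([-2.56625881e-04, -4.91290569e+01, -4.04761825e-01, -3.12536860e+01,
       -6.42733625e-02,  4.35307575e-02,  1.66565633e-04]), 'tool_pos': array([ 0.19486075, -0.61949358,  0.20237189]), 'tool_rot': array([-1.79891388e+02,  5.67266705e-03,  1.74678998e+01]), 'force': array([ 1.30374533, -0.32449479,  0.24693092]), 'wrist_torque': array([-0.00228869, -0.00714447,  0.01347647]), 'grip_width': 0.0870663206769296}
side {'fovy': 54.11288028100822, 'cx': 319.32856528260965, 'cy': 233.4496340542142, 'eye': array([0.25021733, 1.09098849, 0.70024596]), 'orientation': array([-116.00597837,    1.47143261, -164.27240672])}
top {'fovy': 47.18637648483188, 'cx': 314.7135778019768, 'cy': 238.40553318596088, 'eye': array([0.35906024, 0.07643946, 1.23126496]), 'orientation': array([-168.94355192,    0.23219027,  -89.93395055])}
```

View pics/side0.png

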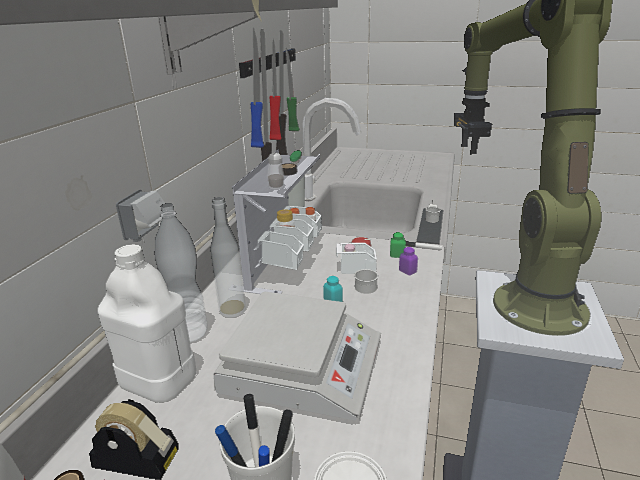

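View pics/top0.png

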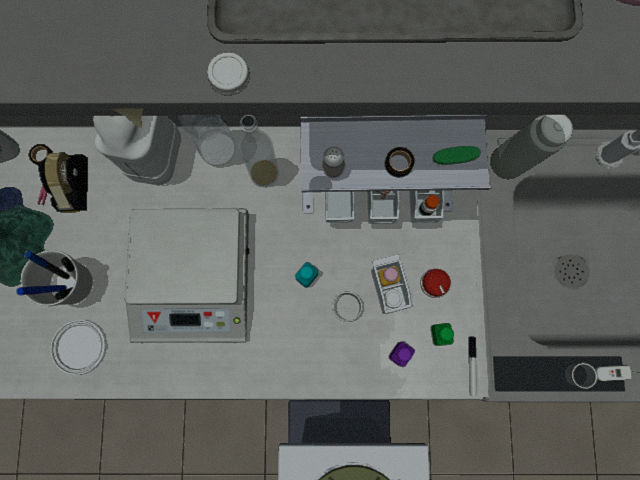

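```bash
python3 - <<'E'
import cv2
a=cv2.imread("pics/side0.png"); b=cv2.imread("pics/top0.png")
cv2.imwrite("pics/s0a.png",cv2.resize(a[130:330,230:450],None,fx=3.6,fy=3,interpolation=cv2.INTER_CUBIC)[:600,:800])
cv2.imwrite("pics/t0a.png",cv2.resize(b[105:325,290:500],None,fx=2.7,fy=2.7,interpolation=cv2.INTER_CUBIC))
E
```

```text
(no output)
```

View pics/s0a.png

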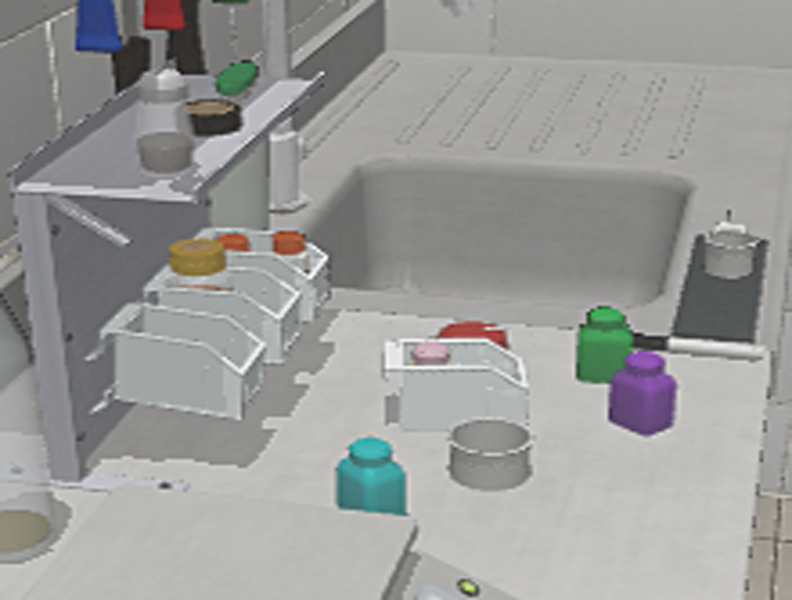

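View pics/t0a.png

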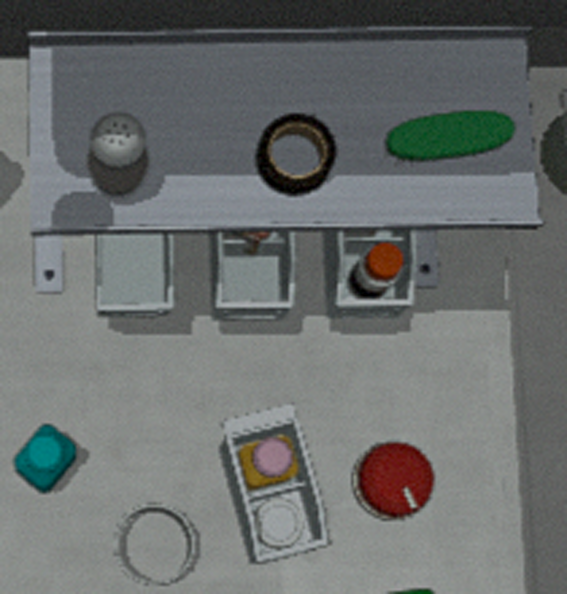

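```bash
cat > h.py <<'E'
import numpy as np, cv2
from scipy.spatial.transform import Rotation as R
from cell import vision
P={n:vision.camera_params(n) for n in("side","top")}
def ray(n,u,v):
    p=P[n]; f=240/np.tan(np.radians(p['fovy']/2))
    d=R.from_euler('xyz',p['orientation'],degrees=True).apply([(u-p['cx'])/f,(v-p['cy'])/f,1])
    return p['eye'],d
def plane(n,u,v,z):
    e,d=ray(n,u,v); return e+d*(z-e[2])/d[2]
def proj(n,X):
    p=P[n]; f=240/np.tan(np.radians(p['fovy']/2))
    c=R.from_euler('xyz',p['orientation'],degrees=True).inv().apply(np.asarray(X)-p['eye'])
    return np.array([p['cx']+f*c[...,0]/c[...,2],p['cy']+f*c[...,1]/c[...,2]]).T
def tri(a,b):
    (e1,d1),(e2,d2)=ray('side',*a),ray('top',*b)
    A=np.stack([d1,-d2],1); s=np.linalg.lstsq(A,e2-e1,rcond=None)[0]
    p,q=e1+s[0]*d1,e2+s[1]*d2
    return (p+q)/2,np.linalg.norm(p-q)
E
python3 - <<'E'
import cv2,numpy as np
from h import *
print("shelf edge guess",[plane('top',u,188.5,.297).round(4) for u in(301,489)])
b=cv2.imread("pics/top0.png");a=cv2.imread("pics/side0.png")
def crop(im,x0,y0,w,h,s,name):
    c=cv2.resize(im[y0:y0+h,x0:x0+w],None,fx=s,fy=s,interpolation=cv2.INTER_NEAREST)
    for i in range(0,w,10):
        cv2.line(c,(i*s,0),(i*s,6 if i%50 else 14),(0,0,255),1); cv2.putText(c,str(x0+i),(i*s,24),0,.35,(0,0,255),1)
    for i in range(0,h,10):
        cv2.line(c,(0,i*s),(6,i*s),(0,0,255),1); cv2.putText(c,str(y0+i),(8,i*s+4),0,.35,(0,0,255),1)
    cv2.imwrite(name,c)
crop(b,295,105,200,125,4,"pics/t1.png")
crop(b,330,245,130,80,6,"pics/t2.png")
crop(a,225,145,130,140,4,"pics/s1.png")
crop(a,320,225,110,80,6,"pics/s2.png")
E
```

```text
shelf edge guess [array([0.6313, 0.1047, 0.297 ]), array([ 0.6313, -0.2264,  0.297 ])]
```

View pics/t1.png

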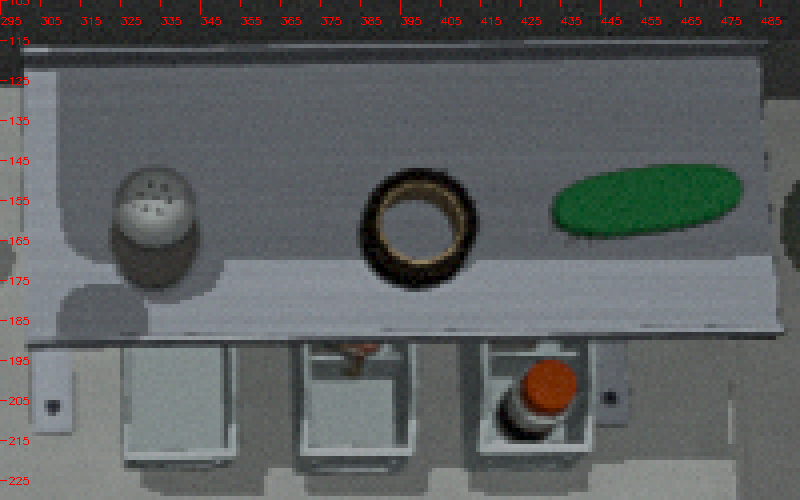

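View pics/t2.png

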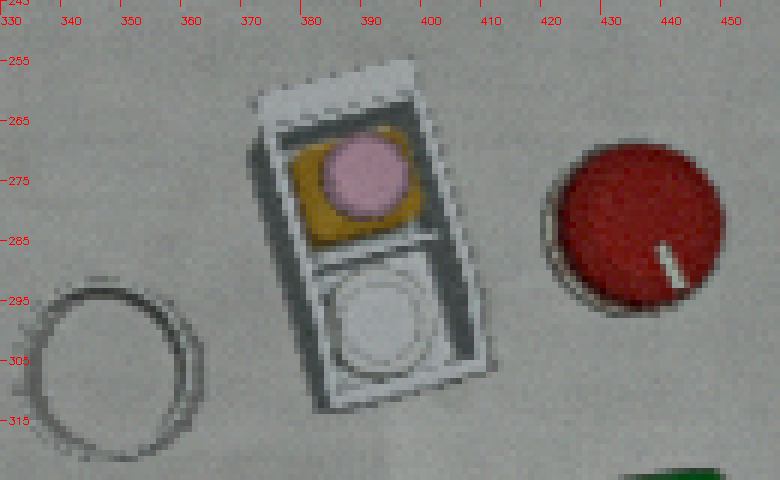

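View pics/s1.png

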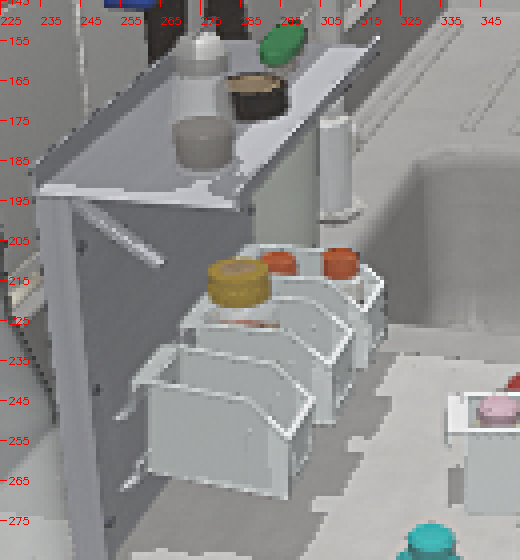

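View pics/s2.png

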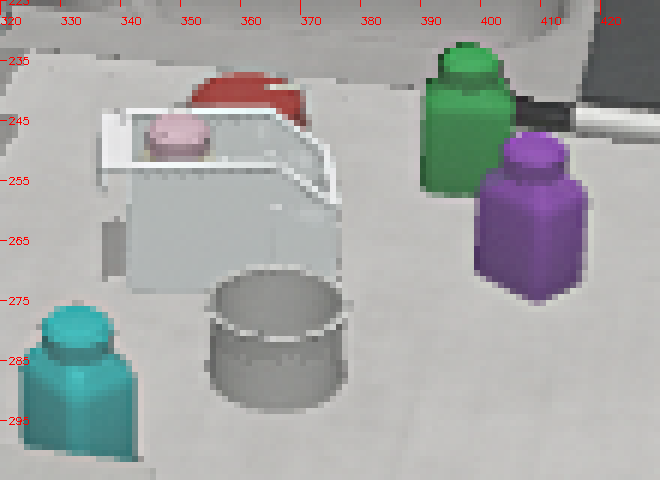

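```bash
cat >> h.py <<'E'
def crop(im,x0,y0,w,h,s,name):
    c=cv2.resize(im[y0:y0+h,x0:x0+w],None,fx=s,fy=s,interpolation=cv2.INTER_NEAREST)
    for i in range(-x0%10,w,10):
        cv2.line(c,(i*s,0),(i*s,6),(0,0,255),1); cv2.putText(c,str(x0+i),(i*s,24),0,.35,(0,0,255),1)
    for i in range(-y0%10,h,10):
        cv2.line(c,(0,i*s),(6,i*s),(0,0,255),1); cv2.putText(c,str(y0+i),(8,i*s+4),0,.35,(0,0,255),1)
    cv2.imwrite(name,c)
E
python3 - <<'E'
from h import *
b=cv2.imread("pics/top0.png",0).astype(float)
us=np.arange(305,487); vs=[]
for u in us:
    c=b[184:196,u]; w=np.clip(np.median(c)+0-c,0,None)
    # darkest position
    i=np.argmin(c[1:-1])+1; vs.append(184+i)
p=np.polyfit(us,vs,1); r=np.array(vs)-np.polyval(p,us)
k=abs(r)<1.5; p=np.polyfit(us[k],np.array(vs)[k],1); print(p,k.mean(),np.polyval(p,[301,490]))
for u in (320,400,470): print(u,b[184:196,u].astype(int))
for u0 in (301.3,490.): print(plane('top',u0,np.polyval(p,u0),.291))
print(b[170,294:310].astype(int),b[186,484:496].astype(int), b[190,294:310].astype(int))
E
```

```text
[-1.21118645e-02  1.94428382e+02] 0.9560439560439561 [190.78271106 188.49356866]
320 [ 90  87  93  95  97  97  51  52 114 140 139 135]
400 [131 134 136 127 141  54  60  95  95  90  92  89]
470 [133 132 131 144  58  64  91  95  91  97  96  92]
[0.62885027 0.10435235 0.291     ]
[ 0.63304589 -0.23014578  0.291     ]
[ 97  99 101  97 102 134 141 140 142 143 141 142 138 141 141 139] [128 136 129 130 134 137 115  94  97  99  99 102] [139 134 133 131 139 135 138 123 112 107 104  93  96  94  85  67]
```

```bash
cat >> h.py <<'E'
RO=np.array([0.741,-0.0615,0]); RY=0.72
def rack(p): return RO+R.from_euler('z',RY,degrees=True).apply(p)
E
python3 - <<'E'
from h import *
a=cv2.imread("pics/side0.png");b=cv2.imread("pics/top0.png")
q={'shelf FL low':(-.11,.168,.285),'shelf FR low':(-.11,-.168,.285),'shelf FL top':(-.11,.168,.297),'shelf BL':(.025,.168,.285),'upr base':(0,.168,0),'upr mid':(0,.168,.2),'uprbk':(.025,.168,.15)}
# empty bin hung, droop d
for d in(0,6):
  for nm,p in {'bfl':(-50,29,0),'bbl':(50,29,0),'rim bl':(50,29,70),'rim fl':(-20,29,70),'front top l':(-50,29,48),'frt top r':(-50,-29,48)}.items():
    p=np.array(p)/1000; p=R.from_euler('y',-d,degrees=True).apply(p-[.05,0,.067])+[-.018,.092,.135]
    q[f'{nm} d{d}']=p
for k,p in q.items(): print(k,rack(p).round(4),'side',proj('side',rack(p)).round(1),'top',proj('top',rack(p)).round(1))
crop(a,228,180,80,120,5,"pics/s3.png")
crop(b,295,180,150,60,5,"pics/t3.png")
E
```

```text
shelf FL low [0.6289 0.1051 0.285 ] side [283.3 197.7] top [301.  191.7]
shelf FR low [ 0.6331 -0.2309  0.285 ] side [319.5 157.3] top [489.4 189.4]
shelf FL top [0.6289 0.1051 0.297 ] side [283. 193.] top [300.8 189.8]
shelf BL [0.7639 0.1068 0.285 ] side [231.5 193.8] top [300.5 120.6]
upr base [0.7389 0.1065 0.    ] side [251.2 292.3] top [304.2 179.8]
upr mid [0.7389 0.1065 0.2   ] side [244.2 225.8] top [301.8 149.8]
uprbk [0.7639 0.1068 0.15  ] side [237.1 242.4] top [302.4 146.8]
bfl d0 [0.6215 0.058  0.068 ] side [296.6 266.9] top [325.5 222.5]
bbl d0 [0.7215 0.0593 0.068 ] side [261.7 262.9] top [324.8 178.2]
rim bl d0 [0.7215 0.0593 0.138 ] side [259.7 240.1] top [325.3 168.2]
rim fl d0 [0.6515 0.0584 0.138 ] side [284.5 242.6] top [325.8 200.8]
front top l d0 [0.6215 0.058  0.116 ] side [295.7 251.1] top [325.9 217.4]
frt top r d0 [0.6222 0.     0.116 ] side [302.1 241.3] top [353.7 217.1]
bfl d6 [0.629  0.0581 0.0579] side [294.1 269.8] top [325.4 220.2]
bbl d6 [0.7285 0.0594 0.0684] side [259.3 262.5] top [324.8 175.1]
rim bl d6 [0.7212 0.0593 0.138 ] side [259.8 240.1] top [325.3 168.3]
rim fl d6 [0.6516 0.0584 0.1307] side [284.6 245.1] top [325.8 201.7]
front top l d6 [0.624  0.058  0.1057] side [295.  254.4] top [325.8 217.4]
frt top r d6 [0.6248 0.     0.1057] side [301.4 244.6] top [353.4 217.1]
```

View pics/s3.png

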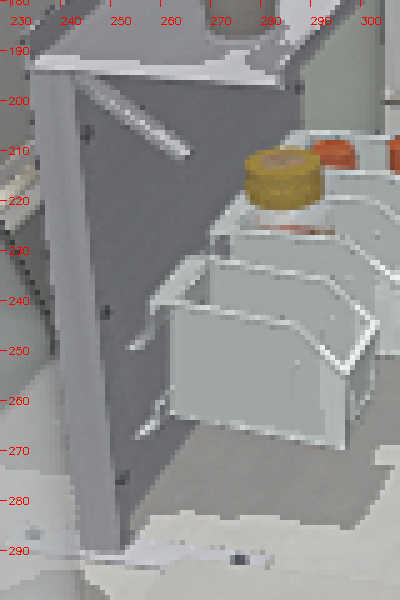

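View pics/t3.png

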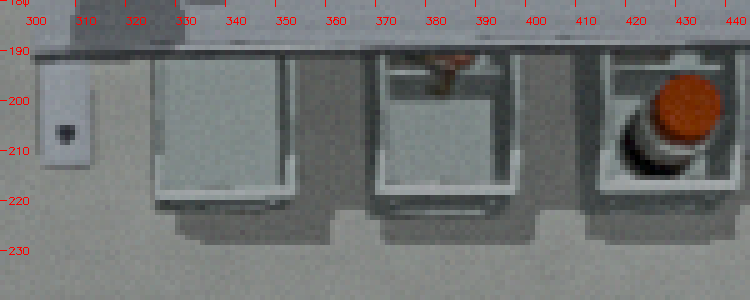

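```bash
python3 - <<'E'
from h import *
L=plane('top',372.8,261.3,.070);Rr=plane('top',398.8,255,.070)
fl=plane('top',383.3,313.2,.048);fr=plane('top',412.2,306.3,.048)
print(L,Rr,fl,fr)
print(np.linalg.norm(L-Rr),np.linalg.norm(fl-fr),np.linalg.norm(((L+Rr)-(fl+fr))[:2]/2))
d=((L+Rr)-(fl+fr))[:2]; yaw=np.degrees(np.arctan2(d[1],d[0])); print('yaw',yaw, [np.degrees(np.arctan2(-(a-b)[0],(a-b)[1])) for a,b in((L,Rr),(fl,fr))])
c=(fl+fr)/2; m=(L+Rr)/2; u=d/np.linalg.norm(d)
print('origin from front',c[:2]+.05*u,'from back',m[:2]-.062*u)
# side corner checks
o=(c[:2]+.05*u+m[:2]-.062*u)/2
T=lambda p:np.r_[o,0]+R.from_euler('z',yaw,degrees=True).apply(np.array(p)/1000)
for n,p in {'bfl':(-50,29,0),'bbl':(50,29,0),'rimbl':(50,29,70),'rimfl':(-20,29,70),'ftl':(-50,29,48),'ftr':(-50,-29,48),'lipl':(62,29,70),'lipr':(62,-29,70)}.items(): print(n,proj('side',T(p)).round(1),proj('top',T(p)).round(1))
# platter corners, ring, timer, bottle
pl=[plane('top',u,v,.106) for u,v in((130,209),(246,209),(238,304),(126,304))]
print('platter',np.round(pl,4))
print('ring',plane('top',349,306,.042),'timer',plane('top',436.5,282.5,.046),'bottle',plane('top',264,173,0.0),plane('top',248,121,.31),'teal',plane('top',307,275,.04))
b=cv2.imread("pics/top0.png"); crop(b,115,195,140,150,4,"pics/t4.png")
for y in(-.092,0,.092): print(proj('top',rack((-.121,y,.11))))
E
```

```text
[ 0.53621363 -0.0426613   0.07      ] [ 0.54986482 -0.09851871  0.07      ] [ 0.42753188 -0.06519603  0.048     ] [ 0.44224978 -0.12736768  0.048     ]
0.05750134721418722 0.06388998813569977 0.11115820213661212
yaw 13.363532479164084 [np.float64(13.733519302153873), np.float64(13.318455922202954)]
origin from front [ 0.48353699 -0.08472542] from back [ 0.48271799 -0.08491998]
bfl [375.4 273.6] [382.1 314.3]
bbl [340.6 273.6] [370.9 270.9]
rimbl [340.4 252.3] [374.  266.5]
rimfl [365.3 252.2] [382.3 298.5]
ftl [375.8 259. ] [384.7 313.1]
ftr [374.5 249.4] [410.9 306.8]
lipl [336.2 252.3] [372.6 261.1]
lipr [336.4 242.9] [398.9 254.9]
platter [[0.6421 0.4714 0.106 ]
 [0.6421 0.2263 0.106 ]
 [0.4425 0.2376 0.106 ]
 [0.4423 0.4664 0.106 ]]
ring [0.44319611 0.00754175 0.042     ] timer [ 0.49362694 -0.18188952  0.046     ] bottle [0.75543652 0.20047084 0.        ] [0.75239421 0.19961621 0.31      ] teal [0.51051963 0.09826213 0.04      ]
[427.65154421 218.27021661]
[383.67351324 218.79973821]
[339.70806414 219.32910831]
```

View pics/t4.png

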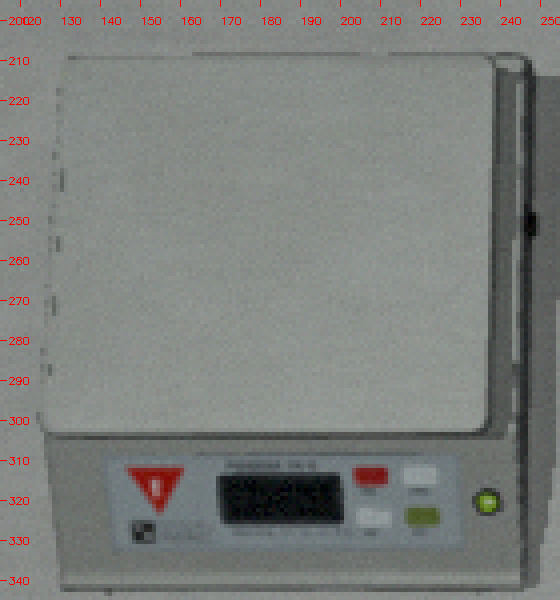

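```bash
cat >> h.py <<'E'
from cell import status
RX=[1,-1,-1]
def toolR(psi,th): # th: tilt forward from down (deg)
    return R.from_euler('zy',[0,0]) if 0 else R.from_matrix(R.from_euler('ZY',[psi,-th],degrees=True).as_matrix()@np.diag([1.,-1,-1]))
def tcp(grasp,psi,th):
    return np.asarray(grasp)+.011*toolR(psi,th).apply([0,0,1])
def rel(pos,Rt,cur=None):
    s=status.get_obs(); Rc=R.from_euler('xyz',s['tool_rot'],degrees=True)
    rv=(Rt*Rc.inv()).as_rotvec(degrees=True)
    return rv.round(2),(np.asarray(pos)-s['tool_pos']).round(4)
E
python3 - <<'E'
from h import *
d=5
g=R.from_euler('y',-d,degrees=True).apply(np.array([-.010,0,.045])-[.05,0,.067])+[-.021,.0945,.135]
G=rack(g); print('grasp',g,G)
psi=RY; Rt=toolR(psi,50); T=tcp(G,psi,50); z=Rt.apply([0,0,1]); print('tcp',T,'pre',T-.13*z,Rt.as_euler('xyz',degrees=True))
print(rel(T-.13*z,Rt))
c=plane('side',268,211,.171); print('pepper top',R.from_euler('z',-RY,degrees=True).apply(c-RO))
E
```

```text
grasp [-0.07885426  0.0945      0.10785437] [0.66096448 0.03200165 0.10785437]
tcp [0.6693903  0.03210754 0.10078371] pre [0.56981239 0.03085614 0.1843461 ] [180.   -50.     0.72]
(array([  7.84, -49.56, -15.7 ]), array([ 0.375 ,  0.6504, -0.0182]))
pepper top [0.00020606 0.00268602 0.171     ]
```

```bash
python3 - <<'E'
from h import *
for u in(277,285,293):
  c=plane('side',u,212,.171); print('pepper top',R.from_euler('z',-RY,degrees=True).apply(c-RO))
E
```

```text
pepper top [-0.0277342   0.00430198  0.171     ]
pepper top [-0.05023267 -0.00032056  0.171     ]
pepper top [-0.07268145 -0.00493288  0.171     ]
```

Request:
step_arm --series '[{"z": 0.05,"x": 0.03,"y": 0.02,"claw": 86},{"z": 0.1,"x": 0.06,"y": 0.04,"claw": 86},{"z": 0.1,"x": 0.09,"y": 0.07,"claw": 86},{"z": 0.1,"x": 0.12,"y": 0.1,"claw": 86},{"z": 0.1,"x": 0.15,"y": 0.14,"claw": 86},{"z": 0.1,"x": 0.18,"y": 0.18,"claw": 86}]' --squeeze 25

```text
invalid input
```

Request:
step_arm --series '[{"ax": 0,"ay": 0,"az": 0,"x": 0.03,"y": 0.02,"z": 0.04,"claw": 86},{"ax": 0,"ay": 0,"az": 0,"x": 0.06,"y": 0.04,"z": 0.08,"claw": 86},{"ax": 0,"ay": 0,"az": 0,"x": 0.09,"y": 0.07,"z": 0.1,"claw": 86},{"ax": 0,"ay": 0,"az": 0,"x": 0.12,"y": 0.1,"z": 0.1,"claw": 86},{"ax": 0,"ay": 0,"az": 0,"x": 0.15,"y": 0.14,"z": 0.1,"claw": 86},{"ax": 0,"ay": 0,"az": 0,"x": 0.18,"y": 0.18,"z": 0.1,"claw": 86}]' --squeeze 25

```text
time_s: 0.7
tool_pos: [0.376, -0.4384, 0.3032]
tool_rot: [-180.0, 0.0, 17.5]
force: [1.5, -1.0, -0.0]
grip_width: 0.0748
```

Request:
step_arm --series '[{"ax": 0,"ay": 0,"az": 0,"x": 0.02,"y": 0.045,"z": 0,"claw": 86},{"ax": 1,"ay": -6,"az": -2,"x": 0.04,"y": 0.09,"z": 0,"claw": 86},{"ax": 2,"ay": -12,"az": -4,"x": 0.06,"y": 0.135,"z": 0,"claw": 86},{"ax": 3,"ay": -18,"az": -6,"x": 0.08,"y": 0.18,"z": 0,"claw": 86},{"ax": 4,"ay": -24,"az": -8,"x": 0.1,"y": 0.225,"z": 0,"claw": 86},{"ax": 5,"ay": -30,"az": -10,"x": 0.12,"y": 0.27,"z": 0,"claw": 86},{"ax": 6,"ay": -36,"az": -12,"x": 0.14,"y": 0.315,"z": 0,"claw": 86},{"ax": 6.7,"ay": -42,"az": -13.5,"x": 0.15,"y": 0.36,"z": 0,"claw": 86},{"ax": 7.84,"ay": -49.56,"az": -15.7,"x": 0.16,"y": 0.405,"z": 0,"claw": 86},{"ax": 7.84,"ay": -49.56,"az": -15.7,"x": 0.16,"y": 0.45,"z": 0,"claw": 86},{"ax": 7.84,"ay": -49.56,"az": -15.7,"x": 0.16,"y": 0.469,"z": -0.03,"claw": 86},{"ax": 7.84,"ay": -49.56,"az": -15.7,"x": 0.17,"y": 0.469,"z": -0.07,"claw": 86}]'

```text
time_s: 1.9
tool_pos: [0.5603, -0.0833, 0.2064]
tool_rot: [-176.8, -38.7, 1.9]
force: [-1.7, -1.8, -0.4]
grip_width: 0.0746
```

```bash
python3 - <<'E'
from h import *
s=status.get_obs(); print(s['qpos'].round(1),s['tool_pos'],s['tool_rot'],s['force'])
T=np.array([0.6694,0.0321,0.1008]);Rt=toolR(RY,50);z=Rt.apply([0,0,1])
print(rel(T-.13*z,Rt),rel(T,Rt))
cv2.imwrite("pics/s5.png",vision.read_camera('side')[:,:,::-1])
E
```

```text
[ 24.9 -17.2  -8.3 128.6 -29.7  35.4 -51.5] [ 0.56034754 -0.08328696  0.20637937] [-176.82728264  -38.72449196    1.91643172] [-1.68989467 -1.76224839 -0.37510963]
(array([ -2.01, -11.32,  -3.41]), array([ 0.0095,  0.1141, -0.022 ])) (array([ -2.01, -11.32,  -3.41]), array([ 0.1091,  0.1154, -0.1056]))
```

View pics/s5.png

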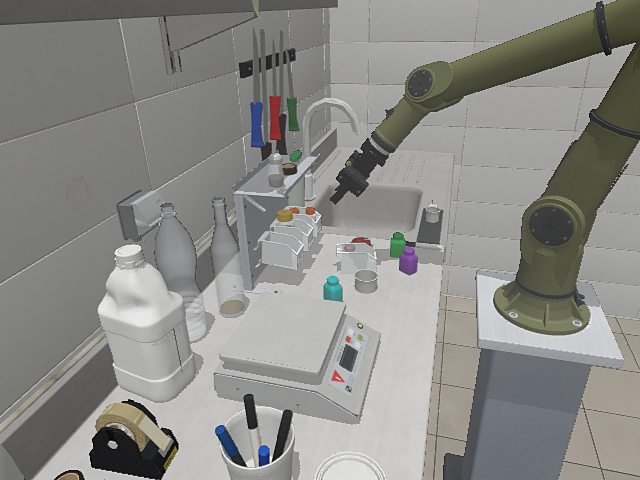

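```bash
cat > kin.py <<'E'
import numpy as np, itertools
from scipy.spatial.transform import Rotation as R
from scipy.optimize import least_squares
D=[([73.34211207,18.43909362,-4.01523784,83.17367377,1.29486282,78.54107814,-3.25940992],[0.19486075,-0.61949358,0.20237189],[-179.891388,0.00567,17.4679]),
]
E
python3 - <<'E'
from kin import *
from cell import status
s=status.get_obs(); print(repr(s['qpos']),repr(s['tool_pos']),repr(s['tool_rot']))
D.append((s['qpos'],s['tool_pos'],s['tool_rot']))
res=[]
for sg in itertools.product([1,-1],repeat=7):
  for off in (0,180):
    e=0
    for q,p,r in D:
        q=np.array(q)*sg; q[6]+=off
        M=R.from_euler('ZYZYZYZ'[:3],q[:3],degrees=True)*R.from_euler('YZY',q[3:6],degrees=True)*R.from_euler('z',q[6],degrees=True)
        e+=(M*R.from_euler('xyz',r,degrees=True).inv()).magnitude()
    res.append((np.degrees(e),sg,off))
res.sort(key=lambda t:t[0]); print(res[:4])
_,sg,off=res[0]
A=[];B=[]
for q,p,r in D:
    q=np.array(q)*sg
    r1=R.from_euler('ZY',q[:2],degrees=True); r2=r1*R.from_euler('ZY',q[2:4],degrees=True); r3=r2*R.from_euler('ZY',q[4:6],degrees=True)
    cols=[[0,0,1],r1.apply([0,0,1]),r2.apply([0,0,1]),r3.apply([0,0,1])]
    A.append(np.array(cols).T);B.append(p)
A=np.vstack(A);B=np.concatenate(B);x,rs,_,_=np.linalg.lstsq(A,B,rcond=None);print(x,A@x-B)
E
```

```text
array([ 22.87776925, -17.14445237,  -6.76464258, 128.81305001,
       -29.33015465,  35.20867322, -51.82372077]) array([ 0.55976933, -0.07981092,  0.20425228]) array([-176.43620089,  -38.66674384,    1.95897797])
[(np.float64(62.52652334992405), (1, 1, -1, 1, 1, 1, -1), 180), (np.float64(67.7926356409354), (1, 1, 1, 1, 1, 1, -1), 180), (np.float64(97.0815032327352), (-1, 1, 1, 1, -1, 1, 1), 180), (np.float64(97.1286219184862), (-1, 1, -1, 1, -1, 1, 1), 180)]
[ 1.67634958 -1.05593778 -0.21828987  0.60275307] [-0.36348826  0.09562545 -0.0861367  -0.05914036  0.11061471  0.0861367 ]
```

```bash
cat > kin.py <<'E'
import numpy as np, itertools
from scipy.spatial.transform import Rotation as R
from scipy.optimize import least_squares
D=[([73.34211207,18.43909362,-4.01523784,83.17367377,1.29486282,78.54107814,-3.25940992],[0.19486075,-0.61949358,0.20237189],[-179.891388,0.00567,17.4679]),
([22.87776925,-17.14445237,-6.76464258,128.81305001,-29.33015465,35.20867322,-51.82372077],[0.55976933,-0.07981092,0.20425228],[-176.43620089,-38.66674384,1.95897797])]
def ori(q,sg,o1,o7):
    q=np.array(q)*sg; q[0]+=o1;q[6]+=o7
    r1=R.from_euler('ZY',q[:2],degrees=True); r2=r1*R.from_euler('ZY',q[2:4],degrees=True); r3=r2*R.from_euler('ZY',q[4:6],degrees=True)
    return r1,r2,r3,r3*R.from_euler('z',q[6],degrees=True)
E
python3 - <<'E'
from kin import *
res=[]
for sg in itertools.product([1,-1],repeat=7):
  if sg[1]<0: continue
  f=lambda o:np.concatenate([(ori(q,sg,*o)[3]*R.from_euler('xyz',r,degrees=True).inv()).as_rotvec() for q,p,r in D])
  for s1 in(0,120,240):
   for s7 in(0,120,240):
    r=least_squares(f,[s1,s7]); res.append((r.cost,sg,r.x.round(1)))
res.sort(key=lambda t:t[0])
for r in res[:6]:
  _,sg,o=r; A=[];B=[]
  for q,p,_ in D:
    r1,r2,r3,_=ori(q,sg,*o); z=[0,0,1]
    A.append(np.array([z,r1.apply(z),r2.apply(z),r3.apply(z)]).T);B.append(p)
  A=np.vstack(A);B=np.concatenate(B);x,*_=np.linalg.lstsq(A,B,rcond=None);print(r,x.round(4),(A@x-B).round(4))
E
```

```text
(np.float64(1.1191796282616518e-15), (-1, 1, -1, 1, -1, 1, -1), array([360.,  90.])) [0.2527 0.4154 0.5286 0.3304] [ 0.0259  0.0099  0.0081  0.0016  0.0098 -0.0081]
(np.float64(1.1191796317597598e-15), (-1, 1, -1, 1, -1, 1, -1), array([ 0., 90.])) [0.2527 0.4154 0.5286 0.3304] [ 0.0259  0.0099  0.0081  0.0016  0.0098 -0.0081]
(np.float64(1.1191796656423413e-15), (-1, 1, -1, 1, -1, 1, -1), array([360.,  90.])) [0.2527 0.4154 0.5286 0.3304] [ 0.0259  0.0099  0.0081  0.0016  0.0098 -0.0081]
(np.float64(1.119179712698257e-15), (-1, 1, -1, 1, -1, 1, -1), array([ 0., 90.])) [0.2527 0.4154 0.5286 0.3304] [ 0.0259  0.0099  0.0081  0.0016  0.0098 -0.0081]
(np.float64(1.1193020886215593e-15), (-1, 1, -1, 1, -1, 1, -1), array([360.,  90.])) [0.2527 0.4154 0.5286 0.3304] [ 0.0259  0.0099  0.0081  0.0016  0.0098 -0.0081]
(np.float64(1.1196734958494017e-15), (-1, 1, -1, 1, -1, 1, -1), array([ 0., 90.])) [0.2527 0.4154 0.5286 0.3304] [ 0.0259  0.0099  0.0081  0.0016  0.0098 -0.0081]
```

```bash
cat >> h.py <<'E'
import json
def log():
    s=status.get_obs(); open('log.jsonl','a').write(json.dumps([list(map(float,s[k])) for k in('qpos','tool_pos','tool_rot')])+'\n')
    print('q',s['qpos'].round(1),'p',s['tool_pos'].round(4),'r',s['tool_rot'].round(2),'f',s['force'].round(1),'w',round(s['grip_width'],4),'t',s['time_s'])
    return s
E
python3 - <<'E'
from h import *
log()
d=5
g=R.from_euler('y',-d,degrees=True).apply(np.array([-.020,0,.045])-[.05,0,.067])+[-.021,.0945,.135]
G=rack(g)
psi=RY; Rt=toolR(psi,40); T=tcp(G,psi,40); z=Rt.apply([0,0,1]); print('G',G,'tcp',T,'pre',T-.10*z,Rt.as_euler('xyz',degrees=True))
print(rel(T-.10*z,Rt))
E
```

```text
q [ 22.9 -17.1  -6.8 128.8 -29.3  35.2 -51.8] p [ 0.5598 -0.0798  0.2043] r [-176.44  -38.67    1.96] f [-1.4 -1.7 -3.2] w 0.0745 t 1.95
G [0.65100332 0.03187647 0.10698281] tcp [0.65807342 0.03196532 0.09855633] pre [0.59379974 0.03115759 0.17516077] [180.   -40.     0.72]
(array([-2.72, -1.4 , -3.5 ]), array([ 0.034 ,  0.111 , -0.0291]))
```

Request:
step_arm --series '[{"ax": 0,"ay": 0,"az": 0,"x": 0.0,"y": 0.0,"z": 0,"claw": 86}]'

```text
time_s: 2.05
tool_pos: [0.5611, -0.0857, 0.209]
tool_rot: [-176.2, -39.0, 1.5]
force: [-0.2, -1.0, -0.1]
grip_width: 0.0749
```

Request:
step_arm --series '[{"ax": -1,"ay": -0.5,"az": -1,"x": 0.02,"y": 0.03,"z": 0,"claw": 86},{"ax": -1.5,"ay": -0.7,"az": -2,"x": 0.03,"y": 0.06,"z": -0.01,"claw": 86},{"ax": -2,"ay": -1,"az": -3,"x": 0.033,"y": 0.09,"z": -0.02,"claw": 86},{"ax": -2.72,"ay": -1.4,"az": -3.5,"x": 0.033,"y": 0.115,"z": -0.031,"claw": 86},{"ax": -2.72,"ay": -1.4,"az": -3.5,"x": 0.033,"y": 0.115,"z": -0.031,"claw": 86}]'

```text
time_s: 2.55
tool_pos: [0.5949, 0.0311, 0.1796]
tool_rot: [-179.8, -40.4, 0.4]
force: [0.6, -0.4, -0.5]
grip_width: 0.0751
```

```bash
python3 - <<'E'
from h import *
log()
T=np.array([.65807342,.03196532,.09855633]); Rt=toolR(RY,40); z=Rt.apply([0,0,1])
print(rel(T-.1*z,Rt),rel(T,Rt))
for n in('side','top'): 
  im=vision.read_camera(n)[:,:,::-1]; cv2.imwrite(f"pics/{n}6.png",im)
crop(cv2.imread("pics/side6.png"),220,130,180,150,4,"pics/s6.png")
crop(cv2.imread("pics/top6.png"),280,110,200,150,4,"pics/t6.png")
E
```

```text
q [ 28.7 -15.5 -32.8 129.7 -12.   23.3 -86.5] p [0.5949 0.0311 0.1796] r [-179.83  -40.44    0.45] f [ 0.6 -0.4 -0.5] w 0.0751 t 2.55
(array([-0.13,  0.44,  0.17]), array([-0.0011,  0.0001, -0.0045])) (array([-0.13,  0.44,  0.17]), array([ 0.0632,  0.0009, -0.0811]))
```

View pics/s6.png

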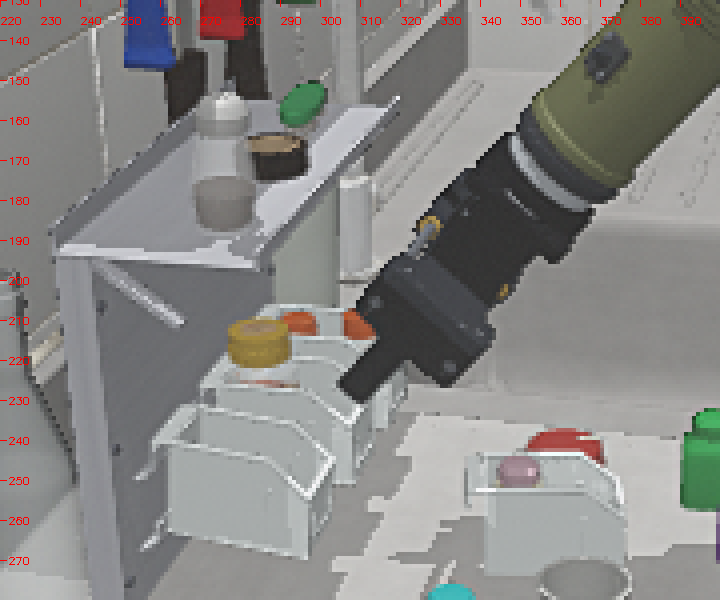

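View pics/t6.png

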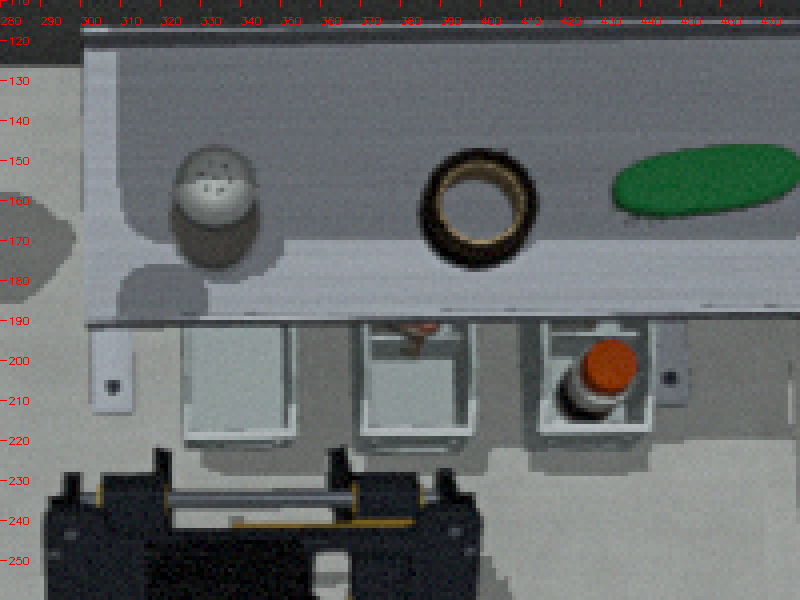

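```bash
python3 - <<'E'
from h import *
s=status.get_obs(); Rt=R.from_euler('xyz',s['tool_rot'],degrees=True)
for p in ([0,.0375,.008],[0,-.0375,.008],[0,.0525,.008],[0,-.0525,.008],[0,.095,-.062],[0,-.095,-.062],[-.0375,.095,-.062],[-.0375,-.095,-.062],[0,0,.008]):
    w=s['tool_pos']+Rt.apply(p); print(p,w.round(3),proj('top',w),proj('side',w))
E
```

```text
[0, 0.0375, 0.008] [ 0.601 -0.011  0.175] [361.31929829 220.59610204] [309.80710553 220.89750241]
[0, -0.0375, 0.008] [0.601 0.064 0.175] [323.2552873  220.68902011] [301.46209504 232.67791277]
[0, 0.0525, 0.008] [ 0.601 -0.026  0.175] [368.93234129 220.57751784] [311.37486269 218.6843449 ]
[0, -0.0525, 0.008] [0.601 0.079 0.175] [315.64272589 220.70760313] [299.68413692 235.1878049 ]
[0, 0.095, -0.062] [ 0.556 -0.069  0.228] [395.05318095 238.01332189] [331.11431362 196.17637549]
[0, -0.095, -0.062] [0.555 0.121 0.229] [292.8766934  238.26150679] [311.50619087 224.64199635]
[-0.0375, 0.095, -0.062] [ 0.527 -0.069  0.204] [393.67137355 255.25553714] [341.31070978 205.27463433]
[-0.0375, -0.095, -0.062] [0.527 0.121 0.204] [293.31021372 255.4981146 ] [323.25317173 234.98212495]
[0, 0, 0.008] [0.601 0.027 0.175] [342.28704196 220.64256169] [305.74393262 226.63336629]
```

```bash
python3 - <<'E'
from h import *
log()
T=np.array([.65807342,.03196532,.09855633]); Rt=toolR(RY,40); z=Rt.apply([0,0,1])
print(rel(T-.1*z,Rt),rel(T-.03*z,Rt),rel(T,Rt))
# where would the jaws' midline project at grasp, vs bin?
E
```

```text
q [ 28.7 -15.5 -32.4 129.6 -12.1  23.3 -86.3] p [0.5959 0.0266 0.1812] r [-1.7976e+02 -4.0590e+01  4.0000e-02] f [ 0.1 -0.3  0.3] w 0.0748 t 2.65
(array([-0.19,  0.59,  0.52]), array([-0.0021,  0.0045, -0.006 ])) (array([-0.19,  0.59,  0.52]), array([ 0.0429,  0.0051, -0.0596])) (array([-0.19,  0.59,  0.52]), array([ 0.0622,  0.0053, -0.0826]))
```

Request:
step_arm --series '[{"ax": -0.1,"ay": 0.3,"az": 0.3,"x": 0.006,"y": 0.003,"z": -0.012,"claw": 86},{"ax": -0.19,"ay": 0.59,"az": 0.52,"x": 0.016,"y": 0.005,"z": -0.028,"claw": 86},{"ax": -0.19,"ay": 0.59,"az": 0.52,"x": 0.028,"y": 0.005,"z": -0.042,"claw": 86},{"ax": -0.19,"ay": 0.59,"az": 0.52,"x": 0.04,"y": 0.005,"z": -0.056,"claw": 86},{"ax": -0.19,"ay": 0.59,"az": 0.52,"x": 0.05,"y": 0.005,"z": -0.068,"claw": 86},{"ax": -0.19,"ay": 0.59,"az": 0.52,"x": 0.058,"y": 0.005,"z": -0.078,"claw": 86},{"ax": -0.19,"ay": 0.59,"az": 0.52,"x": 0.062,"y": 0.005,"z": -0.082,"claw": 86},{"ax": -0.19,"ay": 0.59,"az": 0.52,"x": 0.062,"y": 0.005,"z": -0.082,"claw": 86}]'

```text
time_s: 3.45
tool_pos: [0.6579, 0.0291, 0.0973]
tool_rot: [180.0, -39.9, 0.5]
force: [-0.2, -0.6, 0.6]
grip_width: 0.0749
```

```bash
python3 - <<'E'
from h import *
for n in('side','top'): 
  im=vision.read_camera(n)[:,:,::-1]; cv2.imwrite(f"pics/{n}7.png",im)
crop(cv2.imread("pics/side7.png"),220,160,160,130,5,"pics/s7.png")
crop(cv2.imread("pics/top7.png"),280,170,150,80,5,"pics/t7.png")
log()
T=np.array([.65807342,.03196532,.09855633]); Rt=toolR(RY,40)
print(rel(T,Rt))
E
```

```text
q [  39.4    3.6  -47.4  126.3   30.9   13.2 -124.1] p [0.6577 0.0307 0.0981] r [179.93 -39.92   0.64] f [-0.3  1.3 -0.3] w 0.0749 t 3.55
(array([ 0.05, -0.08,  0.12]), array([0.0004, 0.0013, 0.0005]))
```

View pics/s7.png

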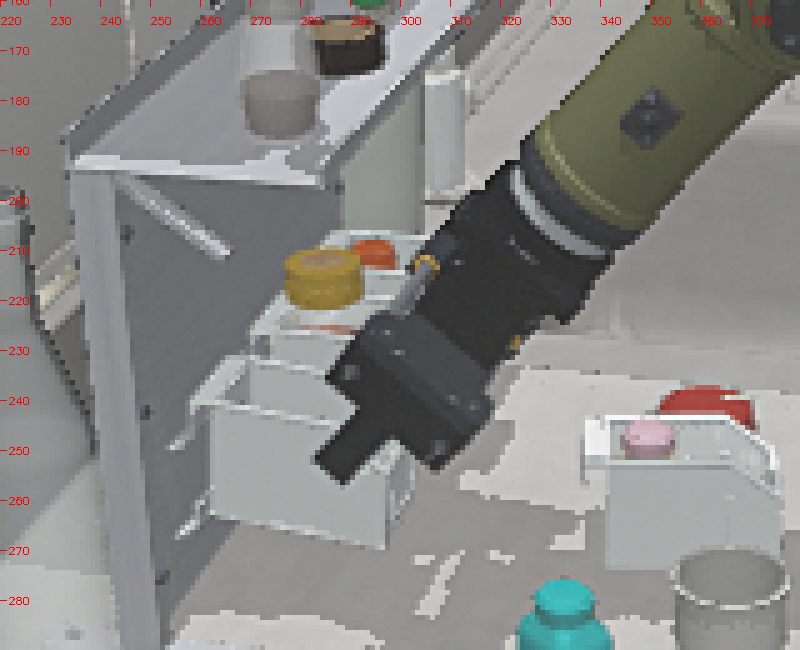

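View pics/t7.png

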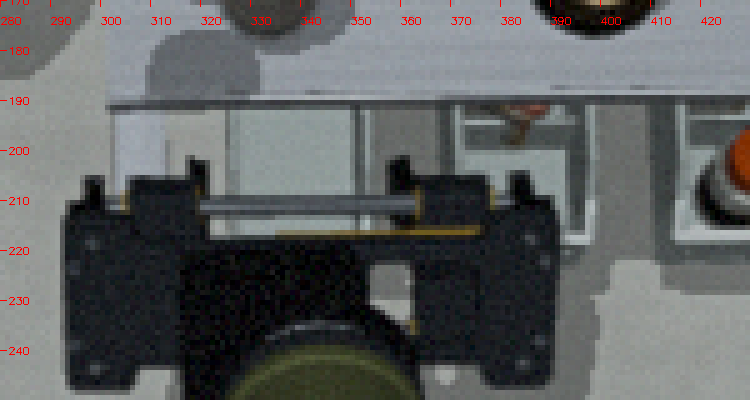

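Request:
step_arm --series '[{"ax": 0,"ay": 0,"az": 0,"x": 0.0,"y": 0.001,"z": 0,"claw": 60},{"ax": 0,"ay": 0,"az": 0,"x": 0.0,"y": 0.001,"z": 0,"claw": 55},{"ax": 0,"ay": 0,"az": 0,"x": 0.0,"y": 0.001,"z": 0,"claw": 55},{"ax": 0,"ay": 0,"az": 0,"x": 0.0,"y": 0.001,"z": 0,"claw": 55},{"ax": 0,"ay": 0,"az": 0,"x": 0.0,"y": 0.001,"z": 0,"claw": 55}]' --squeeze 35

```text
time_s: 4.05
tool_pos: [0.6573, 0.0312, 0.0983]
tool_rot: [179.8, -39.9, 0.7]
force: [-2.6, -4.9, 2.9]
grip_width: 0.0557
```

```bash
python3 - <<'E'
from h import *
log()
E
```

```text
q [  39.3    3.5  -47.5  126.3   31.3   13.4 -124.6] p [0.6573 0.0312 0.0983] r [179.77 -39.93   0.73] f [-2.6 -4.9  2.9] w 0.0557 t 4.05
```

Request:
step_arm --series '[{"ax": 0,"ay": 0,"az": 0,"x": 0.0,"y": 0.0,"z": 0.008,"claw": 55},{"ax": 0,"ay": 0,"az": 0,"x": 0.0,"y": 0.0,"z": 0.018,"claw": 55},{"ax": 0,"ay": 0,"az": 0,"x": 0.0,"y": 0.0,"z": 0.028,"claw": 55},{"ax": 0,"ay": 0,"az": 0,"x": 0,"y": 0.0,"z": 0.032,"claw": 55},{"ax": 0,"ay": 0,"az": 0,"x": 0,"y": 0.0,"z": 0.032,"claw": 55}]'

```text
time_s: 4.55
tool_pos: [0.657, 0.034, 0.1301]
tool_rot: [179.9, -39.9, 0.9]
force: [-0.4, 0.7, -1.0]
grip_width: 0.0558
```

```bash
python3 - <<'E'
from h import *
for n in('side','top'): 
  im=vision.read_camera(n)[:,:,::-1]; cv2.imwrite(f"pics/{n}8.png",im)
crop(cv2.imread("pics/side8.png"),220,160,160,130,5,"pics/s8.png")
log()
E
```

```text
q [  43.7   -0.4  -50.8  124.8   13.8   16.3 -108.3] p [0.6565 0.034  0.129 ] r [179.91 -39.85   0.85] f [-0.7  0.1 -2.1] w 0.056 t 4.65
```

View pics/s8.png

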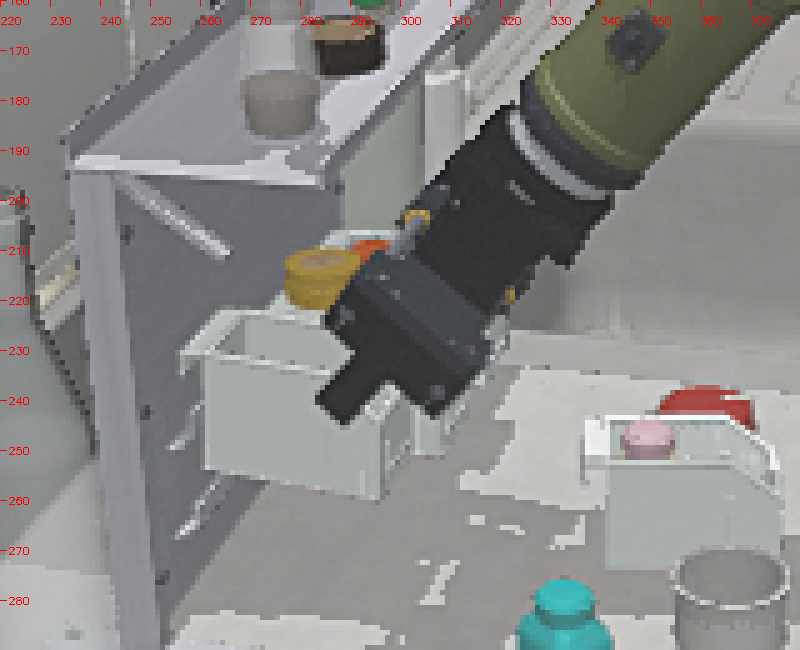

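Request:
step_arm --series '[{"ax": 0,"ay": 0,"az": 0,"x": -0.01,"y": 0.0,"z": 0.002,"claw": 55},{"ax": 0,"ay": 1,"az": 0,"x": -0.025,"y": 0.0,"z": 0.004,"claw": 55},{"ax": 0,"ay": 2,"az": 0,"x": -0.04,"y": 0.0,"z": 0.008,"claw": 55},{"ax": 0,"ay": 3,"az": 0,"x": -0.055,"y": 0.0,"z": 0.016,"claw": 55},{"ax": 0,"ay": 4,"az": 0,"x": -0.07,"y": 0.0,"z": 0.026,"claw": 55},{"ax": 0,"ay": 5,"az": 0,"x": -0.08,"y": 0.0,"z": 0.034,"claw": 55},{"ax": 0,"ay": 5,"az": 0,"x": -0.09,"y": 0.004,"z": 0.036,"claw": 55},{"ax": 0,"ay": 5,"az": 0,"x": -0.09,"y": 0.01,"z": 0.036,"claw": 55}]'

```text
time_s: 5.45
tool_pos: [0.566, 0.0439, 0.1651]
tool_rot: [180.0, -34.9, 0.8]
force: [0.2, 0.6, -2.0]
grip_width: 0.0555
```

```bash
python3 - <<'E'
from h import *
log()
psi=25;Rt=toolR(psi,35)
G=np.array([.542,.355,.106])+R.from_euler('z',psi,degrees=True).apply([-.02,0,.045])
T=tcp(G,psi,35);print(T,rel(T+[0,0,.025],Rt),rel(T,Rt))
E
```

```text
q [ 33.2 -16.8 -38.1 128.7 -13.4  30.3 -86.6] p [0.566  0.0439 0.1651] r [179.99 -34.86   0.78] f [ 0.2  0.6 -2. ] w 0.0555 t 5.45
[0.52959205 0.34921408 0.14198933] (array([ 0.04, -0.14, 24.23]), array([-0.0365,  0.3053,  0.0019])) (array([ 0.04, -0.14, 24.23]), array([-0.0365,  0.3053, -0.0231]))
```

Request:
step_arm --series '[{"ax": 0,"ay": 0,"az": 1,"x": 0.0,"y": 0.015,"z": 0.005,"claw": 55},{"ax": 0,"ay": 0,"az": 3,"x": 0.0,"y": 0.04,"z": 0.008,"claw": 55},{"ax": 0,"ay": 0,"az": 5.5,"x": 0.0,"y": 0.075,"z": 0.008,"claw": 55},{"ax": 0,"ay": 0,"az": 8.5,"x": 0.0,"y": 0.11,"z": 0.008,"claw": 55},{"ax": 0,"ay": 0,"az": 11.5,"x": 0.0,"y": 0.145,"z": 0.008,"claw": 55},{"ax": 0,"ay": 0,"az": 14.5,"x": -0.007,"y": 0.18,"z": 0.008,"claw": 55},{"ax": 0,"ay": 0,"az": 17.5,"x": -0.014,"y": 0.215,"z": 0.008,"claw": 55},{"ax": 0,"ay": 0,"az": 20.5,"x": -0.021,"y": 0.25,"z": 0.006,"claw": 55},{"ax": 0,"ay": 0,"az": 23,"x": -0.028,"y": 0.28,"z": 0.004,"claw": 55},{"ax": 0,"ay": 0,"az": 24.2,"x": -0.034,"y": 0.298,"z": 0.002,"claw": 55},{"ax": 0,"ay": 0,"az": 24.2,"x": -0.0365,"y": 0.305,"z": 0.002,"claw": 55},{"ax": 0,"ay": 0,"az": 24.2,"x": -0.0365,"y": 0.305,"z": 0.002,"claw": 55}]'

```text
time_s: 6.65
tool_pos: [0.5291, 0.3523, 0.1675]
tool_rot: [-179.9, -34.9, 25.2]
force: [-0.1, 1.0, -1.5]
grip_width: 0.0562
```

```bash
python3 - <<'E'
from h import *
for n in('side','top'): 
  im=vision.read_camera(n)[:,:,::-1]; cv2.imwrite(f"pics/{n}9.png",im)
crop(cv2.imread("pics/side9.png"),200,180,200,150,4,"pics/s9.png")
crop(cv2.imread("pics/top9.png"),110,180,180,140,4,"pics/t9.png")
log()
E
```

```text
q [  28.7   -8.   -65.   120.1    0.6   29.1 -103.7] p [0.5302 0.3497 0.1674] r [-179.92  -34.88   25.02] f [ 0.6 -0.  -1.9] w 0.056 t 6.75
```

View pics/s9.png

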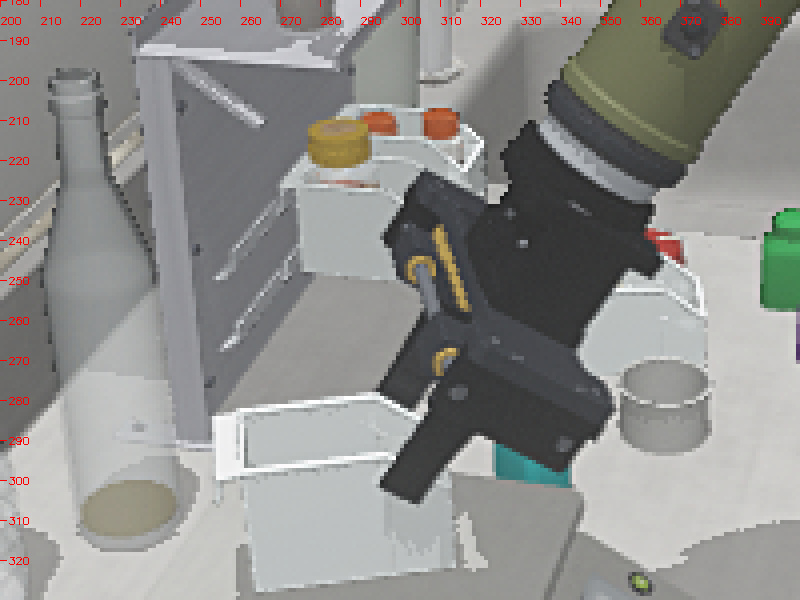

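View pics/t9.png

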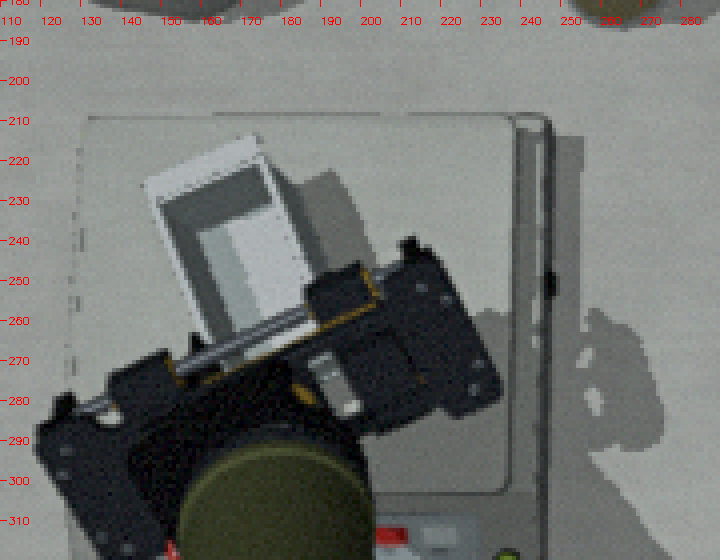

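```bash
python3 - <<'E'
from h import *
s=log(); Rt=R.from_euler('xyz',s['tool_rot'],degrees=True)
G=s['tool_pos']-.011*Rt.apply([0,0,1])
for d in(-4,0,4):
  B=R.from_euler('ZY',[25,-d],degrees=True)
  for n,p in {'bfl':(-50,29,0),'bbl':(50,29,0),'rimbl':(50,29,70),'rimfl':(-20,29,70),'rimbr':(50,-29,70),'lipl':(62,29,70),'lipr':(62,-29,70)}.items():
    w=G+B.apply(np.array(p)/1000-[-.02,0,.045]); print(d,n,proj('side',w).round(1),proj('top',w).round(1))
E
python3 - <<'E'
import sys; sys.path.insert(0,'.')
from h import *
crop(cv2.imread("pics/side9.png"),245,270,80,65,9,"pics/s9b.png")
E
```

```text
q [  28.7   -8.   -65.   120.1    0.6   29.1 -103.7] p [0.5302 0.3497 0.1674] r [-179.92  -34.88   25.02] f [ 0.6 -0.  -1.9] w 0.056 t 6.75
-4 bfl [314.1 320.3] [176. 283.]
-4 bbl [264.3 329.1] [158.5 239.4]
-4 rimbl [258.9 299.8] [147.3 230.3]
-4 rimfl [295.1 293.6] [160.  262.4]
-4 rimbr [257.5 283.9] [175.1 217.9]
-4 lipl [252.6 300.9] [145.1 224.8]
-4 lipr [251.6 284.9] [172.9 212.5]
0 bfl [312.6 321.3] [175.7 281.7]
0 bbl [262.4 327.3] [157.2 237.5]
0 rimbl [259.5 297.5] [146.8 230.5]
0 rimfl [296.  293.5] [160.4 263.2]
0 rimbr [258.1 281.7] [174.8 218. ]
0 lipl [253.1 298.2] [144.5 224.9]
0 lipr [252.1 282.3] [172.5 212.5]
4 bfl [311.  322.3] [175.3 280.4]
4 bbl [260.7 325.5] [156.  235.7]
4 rimbl [260.3 295.3] [146.4 230.8]
4 rimfl [296.9 293.4] [160.7 264. ]
4 rimbr [258.9 279.5] [174.5 218.3]
4 lipl [253.9 295.6] [143.9 225.2]
4 lipr [252.8 279.8] [172.1 212.7]
```

View pics/s9b.png

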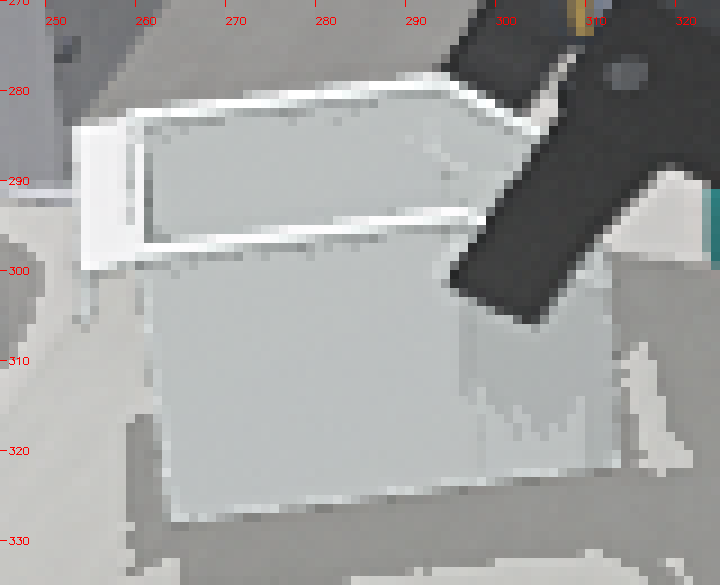

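Request:
step_arm --series '[{"ax": 0,"ay": 0,"az": 0,"x": 0,"y": 0,"z": -0.007,"claw": 55},{"ax": 0,"ay": 0,"az": 0,"x": 0,"y": 0,"z": -0.014,"claw": 55},{"ax": 0,"ay": 0,"az": 0,"x": 0,"y": 0,"z": -0.019,"claw": 55},{"ax": 0,"ay": 0,"az": 0,"x": 0,"y": 0,"z": -0.022,"claw": 55},{"ax": 0,"ay": 0,"az": 0,"x": 0,"y": 0,"z": -0.024,"claw": 55},{"ax": 0,"ay": 0,"az": 0,"x": 0,"y": 0,"z": -0.024,"claw": 55}]'

```text
time_s: 7.35
tool_pos: [0.5307, 0.3489, 0.1434]
tool_rot: [-179.9, -34.9, 25.0]
force: [0.4, 0.1, -1.8]
grip_width: 0.0557
```

Request:
step_arm --series '[{"ax": 0,"ay": 0,"az": 0,"x": 0,"y": 0,"z": -0.001,"claw": 55},{"ax": 0,"ay": 0,"az": 0,"x": 0,"y": 0,"z": -0.002,"claw": 55},{"ax": 0,"ay": 0,"az": 0,"x": 0,"y": 0,"z": -0.002,"claw": 55}]'

```text
time_s: 7.65
tool_pos: [0.5309, 0.3493, 0.142]
tool_rot: [-180.0, -35.0, 25.0]
force: [-0.5, 0.4, 0.4]
grip_width: 0.0561
```

Request:
step_arm --series '[{"ax": 0,"ay": 0,"az": 0,"x": 0,"y": 0,"z": -0.001,"claw": 55},{"ax": 0,"ay": 0,"az": 0,"x": 0,"y": 0,"z": -0.001,"claw": 70},{"ax": 0,"ay": 0,"az": 0,"x": 0,"y": 0,"z": -0.001,"claw": 84},{"ax": 0,"ay": 0,"az": 0,"x": 0,"y": 0,"z": -0.001,"claw": 84},{"ax": 0,"ay": 0,"az": 0,"x": 0,"y": 0,"z": -0.001,"claw": 84}]'

```text
time_s: 8.15
tool_pos: [0.5306, 0.3491, 0.1406]
tool_rot: [-180.0, -34.9, 25.0]
force: [-0.3, -0.1, -0.0]
grip_width: 0.0714
```

```bash
python3 - <<'E'
from h import *
for n in('side','top'): 
  im=vision.read_camera(n)[:,:,::-1]; cv2.imwrite(f"pics/{n}10.png",im)
crop(cv2.imread("pics/side10.png"),240,260,90,80,8,"pics/s10.png")
log()
E
```

```text
q [  33.1   -4.3  -71.   121.7    9.    26.  -111. ] p [0.5306 0.3491 0.1406] r [-179.95  -34.91   24.98] f [ 0.7 -0.5  0.3] w 0.0725 t 8.25
```

View pics/s10.png

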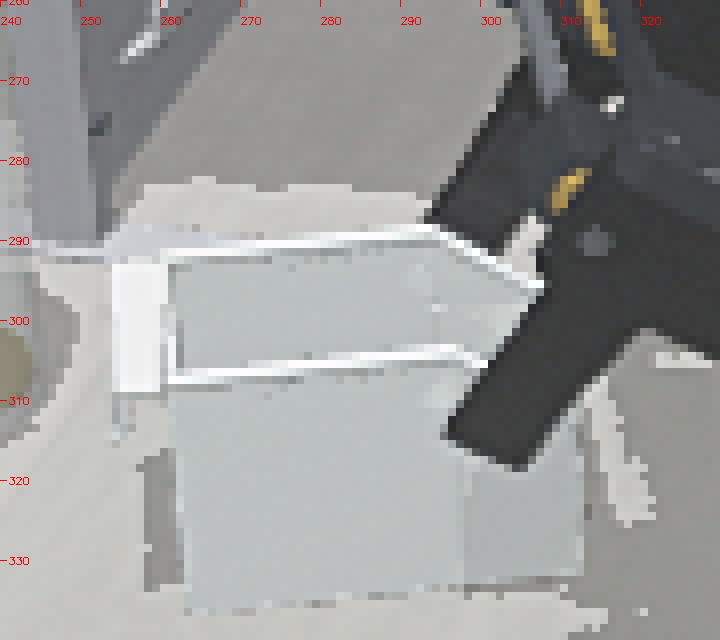

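```bash
cat >> kin.py <<'E'
import json
SG=np.array([-1,1,-1,1,-1,1,-1.])
LO=np.array([-163.93,-17.29,-79.2,3.27,-89.18,5.43,-154.24]);HI=np.array([163.93,119.83,71.16,140.29,269.18,117.66,154.24])
def frames(q):
    q=np.array(q)*SG; q[6]+=90; out=[]; r=R.identity()
    for i,a in enumerate('zyzyzyz'):
        r=r*R.from_euler(a,q[i],degrees=True); out.append(r)
    return out
def A(q):
    f=frames(q); E=np.eye(3)
    cols=[E[2]]+[f[1].as_matrix()@E[k] for k in(0,1,2)]+[f[3].as_matrix()@E[k] for k in(0,1,2)]+[f[5].as_matrix()@E[k] for k in(0,1,2)]
    return np.array(cols).T
def load():
    return D+[tuple(json.loads(l)) for l in open('log.jsonl')]
def fit():
    d=load(); M=np.vstack([A(q) for q,_,_ in d]);b=np.concatenate([p for _,p,_ in d])
    lam=1e-3*np.eye(10); x0=np.array([.2527,0,0,.4154,0,0,.5286,0,0,.3304])
    x=np.linalg.lstsq(np.vstack([M,lam]),np.r_[b,lam@x0],rcond=None)[0]
    return x,(M@x-b)
def fk(q,x): return A(q)@x,frames(q)[6]
def ik(p,Rt,x,q0,margin=1.5):
    f=lambda q:np.r_[(fk(q,x)[0]-p)*100,(fk(q,x)[1]*Rt.inv()).as_rotvec()*30,(q-q0)*1e-4]
    best=None
    for k in range(6):
        st=np.clip(np.array(q0)+(0 if k==0 else np.random.RandomState(k).randn(7)*25),LO+margin+.1,HI-margin-.1)
        r=least_squares(f,st,bounds=(LO+margin,HI-margin))
        if best is None or r.cost<best.cost: best=r
    return best.x,np.linalg.norm(fk(best.x,x)[0]-p),np.degrees((fk(best.x,x)[1]*Rt.inv()).magnitude())
E
python3 - <<'E'
from kin import *
from h import toolR,tcp,RY,rack
x,e=fit(); print(x.round(4),abs(e).max(), len(load()))
o=np.array([.483,-.085,0])
q0=np.array(load()[-1][0])
for th in(15,20,25):
  for gx in(-.026,-.032):
    G=o+R.from_euler('z',13.4,degrees=True).apply([gx,0,.041]); T=tcp(G,13.4,th)
    for dz in(0,.04,.085):
      q,ep,er=ik(T+[0,0,dz],toolR(13.4,th),x,np.array([20,0,0,125,0,40,-80.])); print(th,gx,dz,q.round(1),ep.round(4),er.round(2))
E
```

```text
[ 2.495e-01  0.000e+00 -1.560e-02  4.678e-01 -0.000e+00 -1.060e-02
  5.131e-01 -0.000e+00 -4.000e-04  3.878e-01] 1.2287980918901376e-07 12
15 -0.026 0 [ 15.4  -3.4  -1.9 130.8 -10.7  39.7 -55.7] 0.0 0.0
15 -0.026 0.04 [ 14.3  -7.1  -0.8 128.6  -9.6  45.4 -57.2] 0.0 0.0
15 -0.026 0.085 [ 13.6 -10.4  -0.2 125.7  -8.6  51.5 -58.6] 0.0 0.0
15 -0.032 0 [ 15.2  -4.1  -1.4 131.4 -10.8  39.8 -55.2] 0.0 0.0
15 -0.032 0.04 [ 14.2  -7.8  -0.4 129.3  -9.6  45.5 -56.8] 0.0 0.0
15 -0.032 0.085 [ 13.6 -11.1   0.2 126.3  -8.6  51.7 -58.3] 0.0 0.0
20 -0.026 0 [ 14.   -6.    1.6 134.6 -16.5  35.  -48.7] 0.0 0.0
20 -0.026 0.04 [ 12.7 -10.    2.8 132.4 -13.9  40.8 -51.9] 0.0 0.0
20 -0.026 0.085 [ 12.1 -13.6   3.2 129.5 -11.9  47.1 -54.5] 0.0 0.0
20 -0.032 0 [ 13.7  -6.8   2.4 135.2 -16.5  35.1 -48.3] 0.0 0.0
20 -0.032 0.04 [ 12.5 -10.8   3.4 133.  -13.8  41.  -51.6] 0.0 0.0
20 -0.032 0.085 [ 12.  -14.4   3.7 130.  -11.8  47.3 -54.2] 0.0 0.0
25 -0.026 0 [ 11.   -8.4   6.9 138.3 -23.6  30.5 -40.1] 0.0 0.0
25 -0.026 0.04 [  9.8 -12.8   7.8 136.2 -18.6  36.3 -45.8] 0.0 0.0
25 -0.026 0.085 [ 29.9 -15.8 -10.1 132.5 -23.5  44.  -42.7] 0.0004 0.06
25 -0.032 0 [ 13.   -9.    5.6 138.8 -24.1  30.9 -39.3] 0.0 0.0
25 -0.032 0.04 [  9.5 -13.6   8.5 136.7 -18.3  36.6 -45.6] 0.0 0.0
25 -0.032 0.085 [ 30.7 -15.8 -10.1 132.6 -23.8  44.6 -41.7] 0.0027 0.47
```

```bash
python3 - <<'E'
from h import *
from kin import fit,ik
x,_=fit(); s=log()
o=np.array([.483,-.085,0]); G=o+R.from_euler('z',13.4,degrees=True).apply([-.032,0,.041]); T=tcp(G,13.4,20);Rt=toolR(13.4,20)
print(T, rel(T+[0,0,.085],Rt))
print(ik(np.array([.53,.34,.22]),toolR(25,30),x,s['qpos']))
print(ik(np.array([.50,.2,.22]),toolR(20,22),x,s['qpos']))
E
```

```text
q [  33.1   -4.3  -71.   121.7    9.    26.  -111. ] p [0.5306 0.3491 0.1406] r [-179.95  -34.91   24.98] f [ 0.7 -0.5  0.3] w 0.0725 t 8.25
[ 0.45553097 -0.09154405  0.03066338] (array([ -4.95,  14.09, -11.53]), array([-0.075 , -0.4407, -0.0249]))
(array([ 27.52802468,  -9.16722245, -60.74303323, 112.50527246,
        -4.45338442,  42.35917685, -97.52059025]), np.float64(1.3008617609096978e-08), np.float64(2.510546053040915e-06))
(array([ 24.07188322, -15.7899997 , -42.04987644, 115.85415572,
       -13.44608738,  54.37145462, -83.16378175]), np.float64(1.9823177457189747e-08), np.float64(4.1881201570932125e-06))
```

Request:
step_arm --series '[{"ax": 0,"ay": 0,"az": 0,"x": 0,"y": 0,"z": 0.015,"claw": 84},{"ax": 0,"ay": 0,"az": 0,"x": 0,"y": 0,"z": 0.045,"claw": 84},{"ax": -0.7,"ay": 2,"az": -1,"x": 0,"y": 0,"z": 0.075,"claw": 84},{"ax": -1.5,"ay": 4.5,"az": -2.5,"x": -0.005,"y": -0.03,"z": 0.075,"claw": 84},{"ax": -2.5,"ay": 7,"az": -4,"x": -0.015,"y": -0.075,"z": 0.075,"claw": 84},{"ax": -3.5,"ay": 10,"az": -6,"x": -0.025,"y": -0.12,"z": 0.07,"claw": 84},{"ax": -4.5,"ay": 13,"az": -8,"x": -0.035,"y": -0.165,"z": 0.06,"claw": 84},{"ax": -4.9,"ay": 14,"az": -10,"x": -0.045,"y": -0.21,"z": 0.05,"claw": 84},{"ax": -4.95,"ay": 14.09,"az": -11.5,"x": -0.055,"y": -0.255,"z": 0.03,"claw": 84},{"ax": -4.95,"ay": 14.09,"az": -11.53,"x": -0.06,"y": -0.3,"z": 0.01,"claw": 84},{"ax": -4.95,"ay": 14.09,"az": -11.53,"x": -0.068,"y": -0.345,"z": 0.0,"claw": 84},{"ax": -4.95,"ay": 14.09,"az": -11.53,"x": -0.073,"y": -0.385,"z": -0.01,"claw": 84}]'

```text
time_s: 9.45
tool_pos: [0.4568, -0.0373, 0.1296]
tool_rot: [-180.0, -20.0, 13.4]
force: [0.5, -0.6, 0.3]
grip_width: 0.0729
```

```bash
python3 - <<'E'
from h import *
s=log()
T=np.array([.45553,-.09154,.03066]);Rt=toolR(13.4,20)
print(rel(T+[0,0,.085],Rt))
for n in('side','top'): 
  im=vision.read_camera(n)[:,:,::-1]; cv2.imwrite(f"pics/{n}11.png",im)
E
```

```text
q [ 12.1 -16.9  -4.2 130.2 -11.2  48.5 -62.6] p [ 0.4568 -0.0373  0.1296] r [-179.98  -19.98   13.43] f [ 0.5 -0.6  0.3] w 0.0729 t 9.45
(array([-0.01, -0.02, -0.04]), array([-0.0012, -0.0543, -0.0139]))
```

View pics/side11.png

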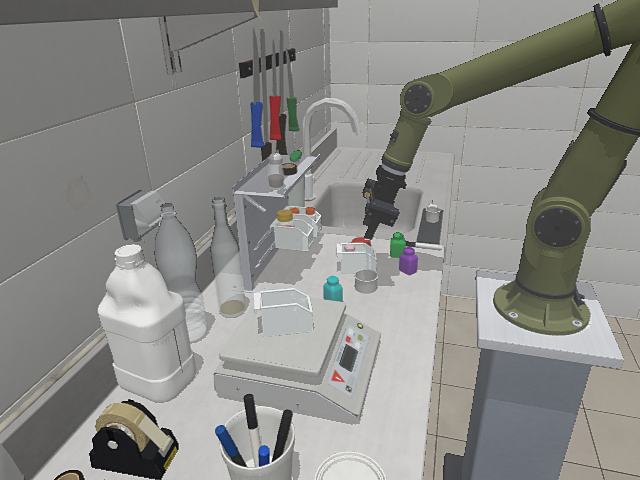

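View pics/top11.png

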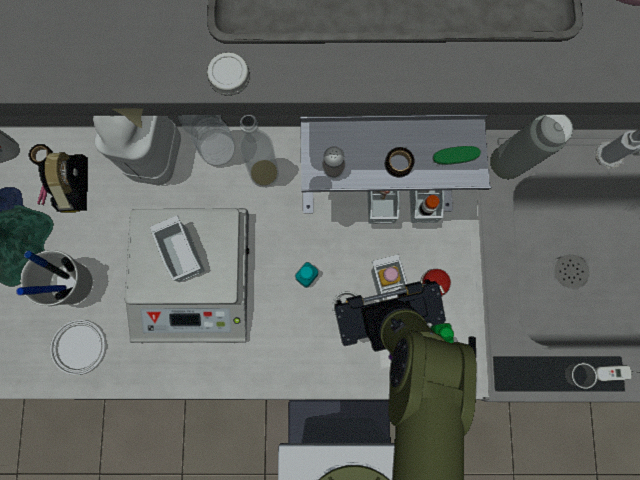

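```bash
python3 - <<'E'
from h import *
b=cv2.imread('pics/top0.png'); hsv=cv2.cvtColor(b,cv2.COLOR_BGR2HSV)
for n,lo,hi,roi in(('green',(45,80,40),(80,255,255),(slice(310,360),slice(420,470))),('purple',(125,60,40),(155,255,255),(slice(330,380),slice(380,430))),('red',(0,120,60),(10,255,255),(slice(260,310),slice(410,460)))):
    m=cv2.inRange(hsv,lo,hi); k=np.zeros_like(m);k[roi]=m[roi]; ys,xs=np.nonzero(k)
    print(n,xs.min(),xs.max(),ys.min(),ys.max())
    for z in(0.04,.074):
        w=plane('top',xs.mean(),ys.mean(),z); print(z,w.round(3),'binframe',R.from_euler('z',-13.4,degrees=True).apply(w-[.483,-.085,0]).round(3))
print(tri((397.5,236),(443,334)), 'purple',tri((408,249),(402,354)))
E
```

```text
green 432 453 323 344
0.04 [ 0.384 -0.192  0.04 ] binframe [-0.121 -0.081  0.04 ]
0.074 [ 0.384 -0.184  0.074] binframe [-0.12  -0.074  0.074]
purple 389 413 342 366
0.04 [ 0.343 -0.103  0.04 ] binframe [-0.141  0.015  0.04 ]
0.074 [ 0.343 -0.098  0.074] binframe [-0.139  0.02   0.074]
red 424 449 269 295
0.04 [ 0.496 -0.183  0.04 ] binframe [-0.01  -0.099  0.04 ]
0.074 [ 0.492 -0.176  0.074] binframe [-0.012 -0.091  0.074]
(array([ 0.38306558, -0.18607326,  0.06865697]), np.float64(0.0007721210589100359)) purple (array([ 0.34253459, -0.09862389,  0.07447316]), np.float64(0.0002456253860547375))
```

Request:
step_arm --series '[{"ax": 0,"ay": 0,"az": 0,"x": 0,"y": -0.03,"z": -0.005,"claw": 84},{"ax": 0,"ay": 0,"az": 0,"x": -0.001,"y": -0.054,"z": -0.012,"claw": 84},{"ax": 0,"ay": 0,"az": 0,"x": -0.001,"y": -0.054,"z": -0.014,"claw": 84},{"ax": 0,"ay": 0,"az": 0,"x": -0.001,"y": -0.054,"z": -0.02,"claw": 84},{"ax": 0,"ay": 0,"az": 0,"x": -0.001,"y": -0.054,"z": -0.03,"claw": 84},{"ax": 0,"ay": 0,"az": 0,"x": -0.001,"y": -0.054,"z": -0.042,"claw": 84},{"ax": 0,"ay": 0,"az": 0,"x": -0.001,"y": -0.054,"z": -0.05,"claw": 84},{"ax": 0,"ay": 0,"az": 0,"x": -0.001,"y": -0.054,"z": -0.05,"claw": 84}]'

```text
time_s: 10.35
tool_pos: [0.4552, -0.089, 0.0786]
tool_rot: [-179.9, -19.8, 13.4]
force: [0.7, 0.6, 0.1]
grip_width: 0.0733
```

```bash
python3 - <<'E'
from h import *
for n in('side','top'): 
  im=vision.read_camera(n)[:,:,::-1]; cv2.imwrite(f"pics/{n}12.png",im)
s=log()
crop(cv2.imread("pics/side12.png"),320,170,120,110,6,"pics/s12.png")
crop(cv2.imread("pics/top12.png"),325,240,140,100,5,"pics/t12.png")
T=np.array([.45553,-.09154,.03066]);Rt=toolR(13.4,20)
print(rel(T,Rt))
Rc=R.from_euler('xyz',s['tool_rot'],degrees=True)
for p in ([0,.0365,.008],[0,-.0365,.008]): 
    w=s['tool_pos']+Rc.apply(p); print(proj('top',w),proj('side',w))
E
```

```text
q [ 13.5 -11.5   2.1 132.3 -13.6  42.4 -52.2] p [ 0.4565 -0.0896  0.0803] r [-179.99  -19.97   13.42] f [ 0.7 -0.7  0.7] w 0.0731 t 10.45
(array([-0.  , -0.03, -0.02]), array([-0.001 , -0.0019, -0.0497]))
[412.42694856 293.35706641] [365.79282464 241.00098449]
[378.85625653 301.40460184] [367.06154653 252.84728866]
```

View pics/s12.png

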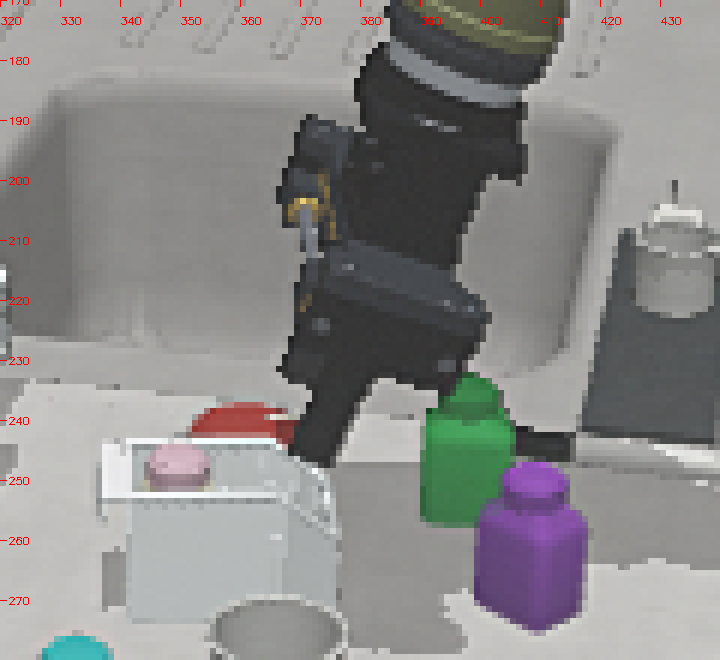

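View pics/t12.png

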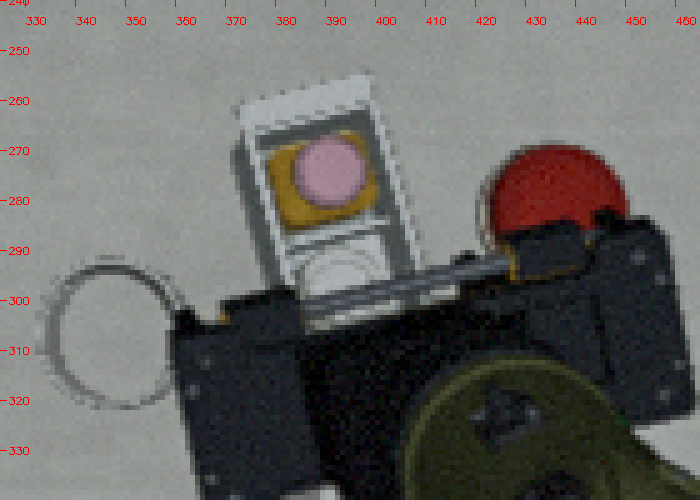

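```bash
python3 - <<'E'
from h import *
for nm,p,r,h in(('s7',[.6577,.0307,.0981],[179.93,-39.92,.64],.0375),('s9',[.5302,.3497,.1674],[-179.92,-34.88,25.02],.028),('s12',[.4565,-.0896,.0803],[-179.99,-19.97,13.42],.0365)):
  Rc=R.from_euler('xyz',r,degrees=True)
  for t in(.0095,-.0095):
   for y in(-h,-h-.015,h,h+.015): print(nm,t,y,proj('side',np.array(p)+Rc.apply([t,y,.008])).round(1))
E
python3 - <<'E'
import sys; sys.path.insert(0,'.')
from h import *
crop(cv2.imread("pics/side12.png"),350,225,60,50,12,"pics/s12b.png")
E
```

```text
s7 0.0095 -0.0375 [277.6 256.9]
s7 0.0095 -0.0525 [275.7 259.6]
s7 0.0095 0.0375 [286.7 244.2]
s7 0.0095 0.0525 [288.4 241.9]
s7 -0.0095 -0.0375 [283.1 261.5]
s7 -0.0095 -0.0525 [281.2 264.2]
s7 -0.0095 0.0375 [291.8 248.6]
s7 -0.0095 0.0525 [293.5 246.2]
s9 0.0095 -0.028 [287.3 309.4]
s9 0.0095 -0.043 [288.1 313.9]
s9 0.0095 0.028 [284.6 293.9]
s9 0.0095 0.043 [283.9 290. ]
s9 -0.0095 -0.028 [295.5 313.1]
s9 -0.0095 -0.043 [296.4 317.5]
s9 -0.0095 0.028 [292.4 297.4]
s9 -0.0095 0.043 [291.6 293.5]
s12 0.0095 -0.0365 [363.9 251.8]
s12 0.0095 -0.0515 [364.1 254.4]
s12 0.0095 0.0365 [362.8 240. ]
s12 0.0095 0.0515 [362.5 237.7]
s12 -0.0095 -0.0365 [370.2 253.9]
s12 -0.0095 -0.0515 [370.6 256.5]
s12 -0.0095 0.0365 [368.8 242. ]
s12 -0.0095 0.0515 [368.5 239.7]
```

View pics/s12b.png

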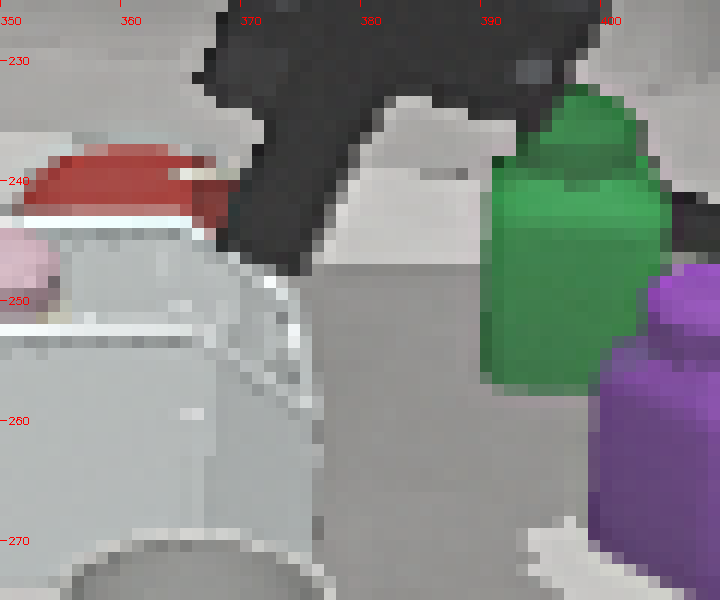

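```bash
python3 - <<'E'
from h import *
for a,b in(((285.5,254.5),(319.3,201.5)),((284,253),(319.3,201.5)),((307,229),(320.3,222))): print(tri(a,b))
p=np.array([.6577,.0307,.0981]);Rc=R.from_euler('xyz',[179.93,-39.92,.64],degrees=True)
for t in(-.0095,.0095):print(p+Rc.apply([t,-.045,.008]), proj('top',p+Rc.apply([t,-.045,.008])))
E
```

```text
(array([0.65179428, 0.07045043, 0.11002672]), np.float64(0.011046715064728613))
(array([0.65311135, 0.07097315, 0.1140479 ]), np.float64(0.006322911740291056))
(array([0.58955263, 0.06899657, 0.19028146]), np.float64(0.010705189916428813))
[0.65508067 0.07566374 0.085826  ] [317.39329031 205.43279473]
[0.66965165 0.07582651 0.09801863] [317.32263854 197.37168994]
```

```bash
python3 - <<'E'
from h import *
from kin import fit,ik
x,e=fit(); s=status.get_obs(); Rc=R.from_euler('xyz',s['tool_rot'],degrees=True)
for d in range(0,260,20): print(d,proj('side',s['tool_pos']+Rc.apply([0,0,-.021-d/1000])).round(0),end=' ')
print()
o=np.array([.483,-.085,0]);Bz=R.from_euler('z',13.4,degrees=True)
for th in(20,25,28,30):
  for tx in(-.028,-.020):   # TCP in bin frame
    T=o+Bz.apply([tx,0,.018]); q,ep,er=ik(T,toolR(13.4,th),x,s['qpos']); print(th,tx,q.round(1),round(ep,4),round(er,2))
crop(cv2.imread("pics/side12.png"),340,130,110,120,5,"pics/s12c.png")
E
```

```text
0 [370. 238.] 20 [373. 232.] 40 [375. 226.] 60 [378. 220.] 80 [381. 214.] 100 [383. 208.] 120 [386. 201.] 140 [389. 195.] 160 [392. 188.] 180 [395. 182.] 200 [397. 175.] 220 [400. 168.] 240 [403. 161.] 
20 -0.028 [ 13.   -5.3   3.  135.8 -17.4  33.2 -47.3] 0.0 0.0
20 -0.02 [ 12.9  -4.4   2.6 135.  -17.3  33.  -48. ] 0.0 0.0
25 -0.028 [ 33.6  -6.8 -14.1 138.8 -30.9  29.9 -32.7] 0.0 0.0
25 -0.02 [ 11.9  -6.6   6.1 138.7 -25.8  28.6 -37.8] 0.0 0.0
28 -0.028 [ 97.4 -15.8 -70.  138.8 -57.9  38.4  -6.8] 0.002 0.49
28 -0.02 [ 89.8 -11.7 -65.  138.8 -53.5  34.1 -11.1] 0.0 0.0
30 -0.028 [100.9 -15.8 -72.  138.8 -60.8  39.5  -3. ] 0.006 1.47
30 -0.02 [101.2 -15.8 -73.3 138.8 -61.9  38.6  -2.8] 0.0038 0.92
```

View pics/s12c.png

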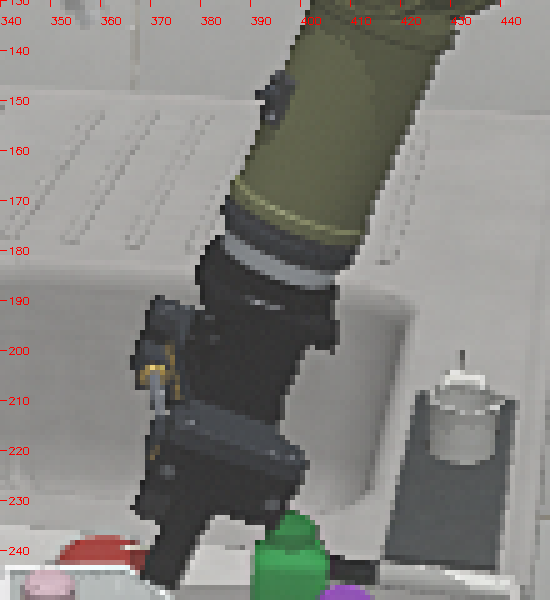

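```bash
python3 - <<'E'
import numpy as np
def rot(v,d): # droop d deg: Ry(-d) in xz
    a=np.radians(-d); return np.array([np.cos(a)*v[0]+np.sin(a)*v[1],-np.sin(a)*v[0]+np.cos(a)*v[1]])
for thr in(20,25):
  for tx in(-.028,-.020):
    for d,up in((5,0),(5,.02),(8,.02),(2,.0)):
      T=rot(np.array([tx,.018])-[.05,.067],d)+[-.018,.135+up]; th=np.radians(thr+d)
      ax=np.array([-np.sin(th),np.cos(th)]); n=np.array([np.cos(th),np.sin(th)])
      out=[]
      for p in((-.110,.285),(-.110,.297),(-.073,.171)):
        r=np.array(p)-T; out.append((round(r@ax*1000-21),round(r@n*1000)))
      print(thr,tx,d,up,'T',T.round(4),'(along behind visual tip, perp):',out)
E
```

```text
20 -0.028 5 0 T [-0.0914  0.0794] (along behind visual tip, perp): [(173, 70), (184, 75), (54, 55)]
20 -0.028 5 0.02 T [-0.0914  0.0994] (along behind visual tip, perp): [(155, 62), (166, 67), (36, 47)]
20 -0.028 8 0.02 T [-0.0884  0.0956] (along behind visual tip, perp): [(156, 70), (167, 75), (38, 49)]
20 -0.028 2 0.0 T [-0.0942  0.0833] (along behind visual tip, perp): [(172, 61), (183, 65), (52, 53)]
20 -0.02 5 0 T [-0.0835  0.0801] (along behind visual tip, perp): [(176, 63), (187, 68), (57, 48)]
20 -0.02 5 0.02 T [-0.0835  0.1001] (along behind visual tip, perp): [(158, 54), (169, 59), (39, 39)]
20 -0.02 8 0.02 T [-0.0805  0.0967] (along behind visual tip, perp): [(159, 62), (170, 68), (41, 41)]
20 -0.02 2 0.0 T [-0.0862  0.0836] (along behind visual tip, perp): [(175, 53), (186, 58), (55, 45)]
25 -0.028 5 0 T [-0.0914  0.0794] (along behind visual tip, perp): [(166, 87), (177, 93), (49, 62)]
25 -0.028 5 0.02 T [-0.0914  0.0994] (along behind visual tip, perp): [(149, 77), (159, 83), (32, 52)]
25 -0.028 8 0.02 T [-0.0884  0.0956] (along behind visual tip, perp): [(150, 85), (160, 92), (34, 54)]
25 -0.028 2 0.0 T [-0.0942  0.0833] (along behind visual tip, perp): [(166, 78), (177, 83), (47, 59)]
25 -0.02 5 0 T [-0.0835  0.0801] (along behind visual tip, perp): [(170, 79), (180, 85), (53, 55)]
25 -0.02 5 0.02 T [-0.0835  0.1001] (along behind visual tip, perp): [(152, 69), (163, 75), (35, 45)]
25 -0.02 8 0.02 T [-0.0805  0.0967] (along behind visual tip, perp): [(153, 78), (163, 84), (37, 47)]
25 -0.02 2 0.0 T [-0.0862  0.0836] (along behind visual tip, perp): [(169, 70), (180, 76), (51, 51)]
```

```bash
python3 - <<'E'
from h import *
from kin import fit,ik
x,e=fit(); s=status.get_obs()
o=np.array([.483,-.085,0]);Bz=R.from_euler('z',13.4,degrees=True)
T=o+Bz.apply([-.022,0,.018]); Rt=toolR(13.4,23)
print(T,rel(T,Rt),ik(T,Rt,x,s['qpos']))
E
```

```text
[ 0.46159893 -0.09009845  0.018     ] (array([ 0.69, -2.94, -0.02]), array([ 0.0051, -0.0005, -0.0623])) (array([ 12.51305319,  -5.98921976,   4.57161583, 137.41285327,
       -22.12602349,  30.36781532, -42.07333864]), np.float64(5.762617245458219e-09), np.float64(2.1698798873270396e-06))
```

Request:
step_arm --series '[{"ax": 0,"ay": 0,"az": 0,"x": 0.001,"y": 0,"z": -0.01,"claw": 84},{"ax": 0.2,"ay": -1,"az": 0,"x": 0.002,"y": 0,"z": -0.022,"claw": 84},{"ax": 0.4,"ay": -2,"az": 0,"x": 0.003,"y": 0,"z": -0.034,"claw": 84},{"ax": 0.69,"ay": -2.94,"az": 0,"x": 0.004,"y": 0,"z": -0.045,"claw": 84},{"ax": 0.69,"ay": -2.94,"az": 0,"x": 0.005,"y": -0.0005,"z": -0.054,"claw": 84},{"ax": 0.69,"ay": -2.94,"az": 0,"x": 0.005,"y": -0.0005,"z": -0.06,"claw": 84},{"ax": 0.69,"ay": -2.94,"az": 0,"x": 0.005,"y": -0.0005,"z": -0.0623,"claw": 84},{"ax": 0.69,"ay": -2.94,"az": 0,"x": 0.005,"y": -0.0005,"z": -0.0623,"claw": 84}]'

```text
time_s: 11.25
tool_pos: [0.4618, -0.0903, 0.0182]
tool_rot: [180.0, -23.0, 13.4]
force: [-0.4, -0.6, 0.1]
grip_width: 0.0733
```

```bash
python3 - <<'E'
from h import *
for n in('side','top'): 
  im=vision.read_camera(n)[:,:,::-1]; cv2.imwrite(f"pics/{n}13.png",im)
s=log()
crop(cv2.imread("pics/side13.png"),325,210,90,80,8,"pics/s13.png")
crop(cv2.imread("pics/top13.png"),325,240,140,100,5,"pics/t13.png")
E
```

```text
q [ 12.1  -6.1   5.  137.4 -22.   30.4 -42.1] p [ 0.4621 -0.0905  0.0188] r [179.95 -23.06  13.43] f [-0.6  0.2  0.2] w 0.0729 t 11.35
```

View pics/s13.png

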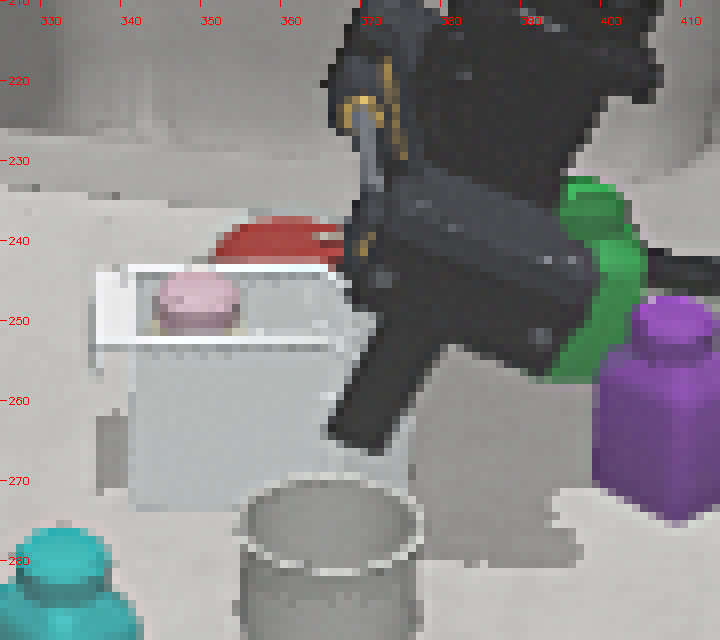

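View pics/t13.png

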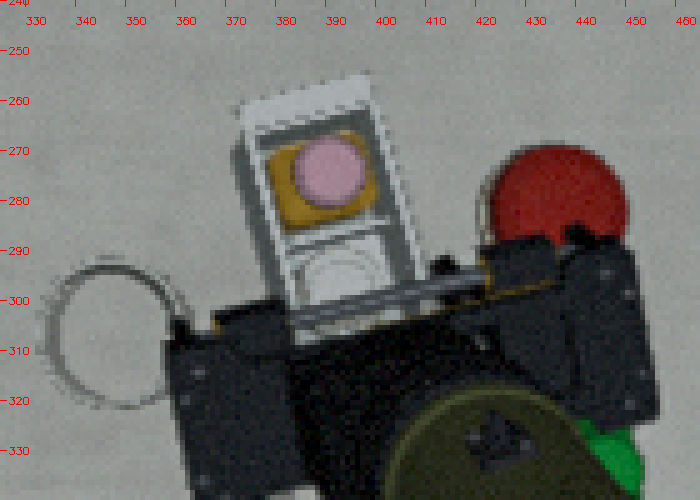

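Request:
step_arm --series '[{"ax": 0,"ay": 0,"az": 0,"x": 0,"y": 0,"z": 0,"claw": 60},{"ax": 0,"ay": 0,"az": 0,"x": 0,"y": 0,"z": 0,"claw": 55},{"ax": 0,"ay": 0,"az": 0,"x": 0,"y": 0,"z": 0,"claw": 50},{"ax": 0,"ay": 0,"az": 0,"x": 0,"y": 0,"z": 0,"claw": 50},{"ax": 0,"ay": 0,"az": 0,"x": 0,"y": 0,"z": 0,"claw": 50}]' --squeeze 50

```text
time_s: 11.85
tool_pos: [0.4618, -0.0903, 0.0186]
tool_rot: [180.0, -23.0, 13.4]
force: [-1.8, 0.8, 4.6]
grip_width: 0.0575
```

```bash
python3 - <<'E'
from h import *
from kin import *
for n in('side','top'): 
  im=vision.read_camera(n)[:,:,::-1]; cv2.imwrite(f"pics/{n}14.png",im)
s=log()
crop(cv2.imread("pics/top14.png"),325,240,140,100,5,"pics/t14.png")
# plan: bin pose in tool frame assuming bin at o,13.4
E
```

```text
q [ 12.1  -6.1   5.1 137.4 -22.   30.4 -42.1] p [ 0.4617 -0.0903  0.0186] r [179.99 -23.04  13.41] f [-3.6  0.5  5. ] w 0.0574 t 11.95
```

View pics/t14.png

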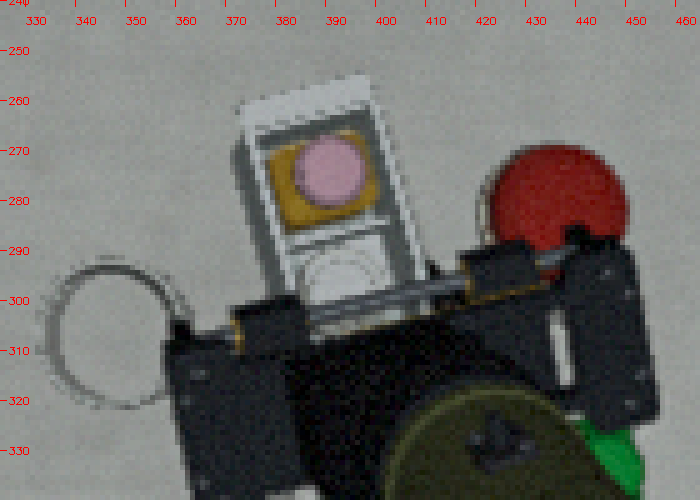

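```bash
cat > plan.py <<'E'
from h import *
from kin import fit,ik
# bin pose -> TCP; bin-in-tool fixed: T at bin (tx,0,tz), tilt thr
TX,TZ,THR=-.022,.018,23.0
def T_hang(d,xb,y,up,back=0):
    # lip reference: back wall outer face at top (50,67) -> rack xb, z=.135+up
    g=R.from_euler('y',-d,degrees=True).apply(np.array([TX,0,TZ])-[.05,0,.067])+[xb-back,y,.135+up]
    return rack(g),toolR(RY,THR+d)
E
python3 - <<'E'
from plan import *
x,e=fit(); s=status.get_obs(); q=s['qpos']
for nm,T,Rt in [('lift',s['tool_pos']+[0,0,.03],toolR(13.4,23)),('lift2',s['tool_pos']+[.02,0,.06],toolR(13.4,23)),('m',np.array([.50,-.04,.10]),toolR(8,23)),('n',np.array([.52,.01,.11]),toolR(3,24)),
  ('pre',)+T_hang(4,-.018,.092,.03,.11),('raised',)+T_hang(5,-.018,.092,.022,0),('hung',)+T_hang(5,-.018,.092,0,0)]:
    qq,ep,er=ik(T,Rt,x,q); print(nm,T.round(4),qq.round(1),round(ep,4),round(er,2)); q=qq
    print(rel(T,Rt))
E
```

```text
lift [ 0.4617 -0.0903  0.0486] [ 12.9  -9.4   4.1 135.9 -19.   34.9 -45.7] 0.0 0.0
(array([-0.  ,  0.04, -0.01]), array([0.  , 0.  , 0.03]))
lift2 [ 0.4817 -0.0903  0.0786] [ 13.   -9.6   3.1 132.  -17.1  38.6 -48.8] 0.0 0.0
(array([-0.  ,  0.04, -0.01]), array([0.02, 0.  , 0.06]))
m [ 0.5  -0.04  0.1 ] [ 12.4 -11.3  -6.1 130.6 -10.7  38.7 -68.9] 0.0 0.0
(array([ 0.  ,  0.04, -5.41]), array([0.0383, 0.0503, 0.0814]))
n [0.52 0.01 0.11] [ 11.8 -10.7 -14.8 129.   -4.3  37.5 -87.5] 0.0 0.0
(array([  0.15,  -0.95, -10.41]), array([0.0583, 0.1003, 0.0914]))
pre [0.5435 0.028  0.1111] [ 12.   -9.3 -18.6 128.7  -0.2  33.3 -96.2] 0.0 0.0
(array([  0.5 ,  -3.93, -12.68]), array([0.0817, 0.1183, 0.0925]))
raised [0.6544 0.0294 0.1019] [   9.8    5.2  -16.9  116.9    8.5   30.5 -102.2] 0.0 0.0
(array([  0.62,  -4.93, -12.68]), array([0.1927, 0.1197, 0.0833]))
hung [0.6544 0.0294 0.0799] [   9.3    6.9  -16.5  118.    10.2   27.9 -103.8] 0.0 0.0
(array([  0.62,  -4.93, -12.68]), array([0.1927, 0.1197, 0.0613]))
```

Request:
step_arm --series '[{"ax": 0,"ay": 0,"az": 0,"x": 0,"y": 0,"z": 0.003,"claw": 50},{"ax": 0,"ay": 0,"az": 0,"x": 0,"y": 0,"z": 0.008,"claw": 50},{"ax": 0,"ay": 0,"az": 0,"x": 0,"y": 0,"z": 0.016,"claw": 50},{"ax": 0,"ay": 0,"az": 0,"x": 0.002,"y": 0,"z": 0.026,"claw": 50},{"ax": 0,"ay": 0,"az": 0,"x": 0.007,"y": 0,"z": 0.036,"claw": 50},{"ax": 0,"ay": 0,"az": 0,"x": 0.013,"y": 0,"z": 0.046,"claw": 50},{"ax": 0,"ay": 0,"az": 0,"x": 0.018,"y": 0.002,"z": 0.055,"claw": 50},{"ax": 0,"ay": 0,"az": 0,"x": 0.02,"y": 0.004,"z": 0.06,"claw": 50},{"ax": 0,"ay": 0,"az": 0,"x": 0.021,"y": 0.005,"z": 0.062,"claw": 50}]'

```text
time_s: 12.85
tool_pos: [0.4832, -0.0851, 0.0811]
tool_rot: [180.0, -23.1, 13.5]
force: [0.7, 0.1, -3.6]
grip_width: 0.0573
```

```bash
python3 - <<'E'
from plan import *
for n in('side','top'): 
  im=vision.read_camera(n)[:,:,::-1]; cv2.imwrite(f"pics/{n}15.png",im)
s=log()
crop(cv2.imread("pics/side15.png"),320,190,100,90,8,"pics/s15.png")
Rc=R.from_euler('xyz',s['tool_rot'],degrees=True)
for d in(-4,0,4):
  B=R.from_euler('ZY',[13.4,-d],degrees=True); O=s['tool_pos']-B.apply([TX,0,TZ])
  for n,p in {'bfl':(-50,29,0),'bbl':(50,29,0),'rimbl':(50,29,70),'rimfl':(-20,29,70),'lipl':(62,29,70),'lipr':(62,-29,70)}.items(): print(d,n,proj('side',O+B.apply(np.array(p)/1000)).round(1))
E
```

```text
q [ 12.6  -9.9   2.6 132.  -16.8  38.7 -49.9] p [ 0.4826 -0.0851  0.0803] r [179.98 -23.01  13.44] f [-0.4  1.  -3.5] w 0.0579 t 12.95
-4 bfl [368.8 253.9]
-4 bbl [333.4 256.2]
-4 rimbl [331.3 234.1]
-4 rimfl [356.6 232.4]
-4 lipl [327.  234.4]
-4 lipr [327.6 225.5]
0 bfl [368.4 254.6]
0 bbl [332.9 254.7]
0 rimbl [332.6 232.4]
0 rimfl [358.  232.3]
0 lipl [328.2 232.5]
0 lipr [328.7 223.6]
4 bfl [367.9 255.2]
4 bbl [332.5 253.1]
4 rimbl [333.9 230.8]
4 rimfl [359.3 232.3]
4 lipl [329.6 230.6]
4 lipr [330.  221.8]
```

View pics/s15.png

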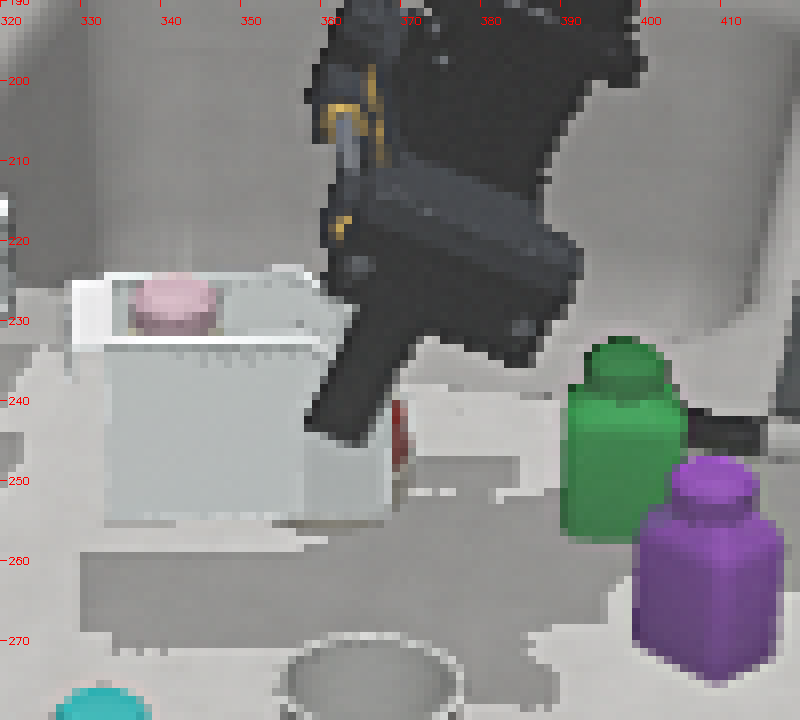

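Request:
step_arm --series '[{"ax": 0,"ay": 0,"az": -0.5,"x": 0.002,"y": 0.004,"z": 0.003,"claw": 50},{"ax": 0,"ay": 0,"az": -1.5,"x": 0.007,"y": 0.014,"z": 0.01,"claw": 50},{"ax": 0,"ay": 0,"az": -3,"x": 0.014,"y": 0.03,"z": 0.018,"claw": 50},{"ax": 0,"ay": 0,"az": -5,"x": 0.022,"y": 0.048,"z": 0.025,"claw": 50},{"ax": 0.1,"ay": -0.5,"az": -7,"x": 0.03,"y": 0.067,"z": 0.03,"claw": 50},{"ax": 0.2,"ay": -1.2,"az": -9,"x": 0.038,"y": 0.085,"z": 0.031,"claw": 50},{"ax": 0.3,"ay": -2.2,"az": -11,"x": 0.046,"y": 0.1,"z": 0.031,"claw": 50},{"ax": 0.4,"ay": -3.2,"az": -12.2,"x": 0.053,"y": 0.109,"z": 0.031,"claw": 50},{"ax": 0.5,"ay": -4,"az": -12.7,"x": 0.058,"y": 0.113,"z": 0.031,"claw": 50},{"ax": 0.5,"ay": -4,"az": -12.7,"x": 0.061,"y": 0.113,"z": 0.031,"claw": 50},{"ax": 0.5,"ay": -4,"az": -12.7,"x": 0.061,"y": 0.113,"z": 0.031,"claw": 50}]'

```text
time_s: 14.05
tool_pos: [0.5432, 0.0273, 0.1106]
tool_rot: [-180.0, -27.0, 0.7]
force: [-0.1, -0.8, -2.4]
grip_width: 0.0579
```

```bash
python3 - <<'E'
from plan import *
for n in('side','top'): 
  im=vision.read_camera(n)[:,:,::-1]; cv2.imwrite(f"pics/{n}16.png",im)
s=log()
crop(cv2.imread("pics/side16.png"),235,180,130,90,6,"pics/s16.png")
crop(cv2.imread("pics/top16.png"),295,170,150,100,5,"pics/t16.png")
for d in(2,4,6):
  B=R.from_euler('ZY',[s['tool_rot'][2],-d],degrees=True); O=s['tool_pos']-B.apply([TX,0,TZ])
  for n,p in {'bfl':(-50,29,0),'bbl':(50,29,0),'rimbl':(50,29,70),'rimfl':(-20,29,70),'lipl':(62,29,70),'lipr':(62,-29,70)}.items(): w=O+B.apply(np.array(p)/1000);print(d,n,proj('side',w).round(1),proj('top',w).round(1))
print(rel(*T_hang(5,-.018,.092,.022,0)))
E
```

```text
q [ 1.160e+01 -9.300e+00 -1.810e+01  1.288e+02 -1.000e-01  3.330e+01
 -9.630e+01] p [0.5432 0.027  0.1109] r [-180.    -26.98    0.64] f [ 0.6  0.3 -3. ] w 0.0575 t 14.15
2 bfl [335.  263.1] [326.9 269.5]
2 bbl [298.4 257.9] [326.3 222.4]
2 rimbl [298.1 234.4] [326.9 215.9]
2 rimfl [324.2 237.8] [327.4 250.7]
2 lipl [293.6 233.9] [326.8 210. ]
2 lipr [300.2 224.6] [355.9 209.7]
4 bfl [334.7 263.4] [326.9 269.2]
4 bbl [298.2 257.1] [326.3 221.9]
4 rimbl [298.7 233.7] [326.9 216.6]
4 rimfl [324.9 237.9] [327.4 251.6]
4 lipl [294.3 232.9] [326.9 210.6]
4 lipr [300.9 223.7] [356.  210.3]
6 bfl [334.5 263.7] [326.9 268.9]
6 bbl [298.  256.2] [326.3 221.5]
6 rimbl [299.4 232.9] [327.  217.3]
6 rimfl [325.6 238. ] [327.4 252.5]
6 lipl [295.  232.1] [326.9 211.3]
6 lipr [301.6 222.9] [356.1 211. ]
(array([ 0.01, -1.02,  0.08]), array([ 0.1112,  0.0024, -0.009 ]))
```

View pics/s16.png

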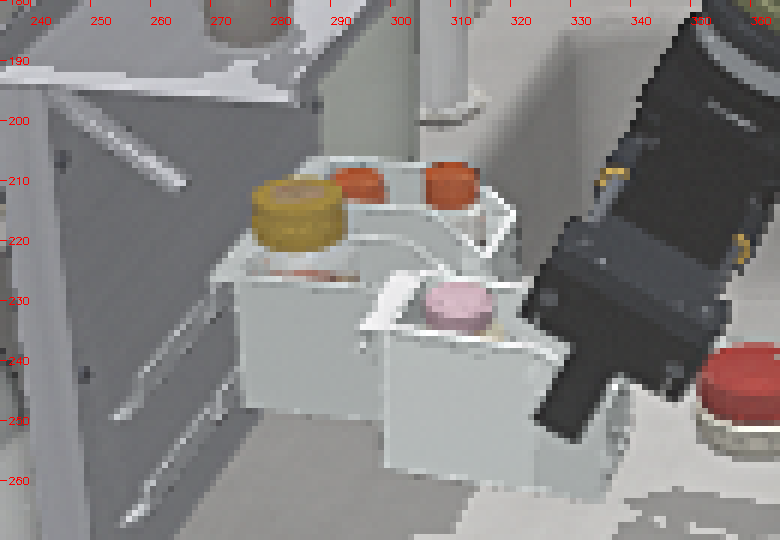

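View pics/t16.png

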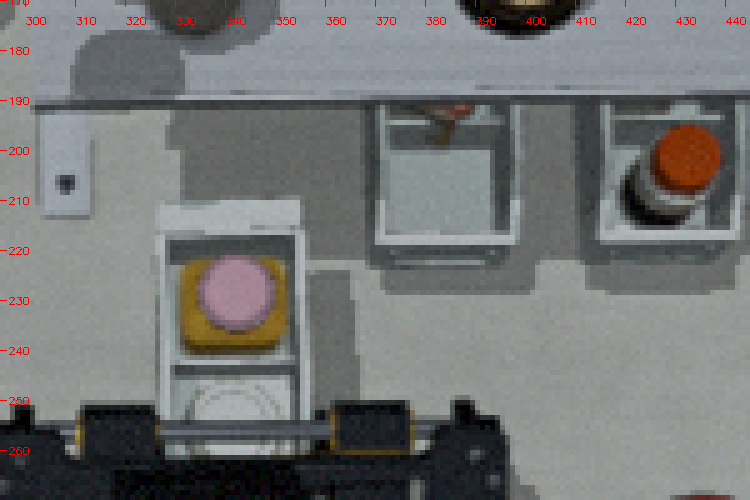

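```bash
sed -i 's/THR=-.022,.018,23.0/THR=-.022,.018,25.0/' plan.py; python3 - <<'E'
from plan import *
print(plane('top',(324.3+353.5)/2,209.6,.166), 'target y',rack([0,.092,0]))
for d,up in((3,.022),(4,.022),(3,0)): 
    print(d,up,rel(*T_hang(d,-.018,.092,up,0)))
s=status.get_obs()
# current lip estimate in rack frame, d=2
B=R.from_euler('ZY',[.64,-2],degrees=True); O=s['tool_pos']-B.apply([TX,0,TZ]); w=O+B.apply([.05,0,.067]); print('wall-top rack',R.from_euler('z',-RY,degrees=True).apply(w-RO))
E
```

```text
[0.6257929  0.03280425 0.166     ] target y [0.73984392 0.03049274 0.        ]
3 0.022 (array([ 0.01, -1.02,  0.08]), array([ 0.1093,  0.0024, -0.0066]))
4 0.022 (array([ 0.02, -2.02,  0.08]), array([ 0.1102,  0.0024, -0.0078]))
3 0 (array([ 0.01, -1.02,  0.08]), array([ 0.1093,  0.0024, -0.0286]))
wall-top rack [-0.12638868  0.09086547  0.16238662]
```

Request:
step_arm --series '[{"ax": 0,"ay": 0,"az": 0,"x": 0.004,"y": 0,"z": 0,"claw": 50},{"ax": 0,"ay": -0.2,"az": 0,"x": 0.012,"y": 0,"z": 0,"claw": 50},{"ax": 0,"ay": -0.4,"az": 0,"x": 0.024,"y": 0,"z": -0.001,"claw": 50},{"ax": 0,"ay": -0.6,"az": 0,"x": 0.038,"y": 0,"z": -0.002,"claw": 50},{"ax": 0,"ay": -0.8,"az": 0,"x": 0.053,"y": 0,"z": -0.003,"claw": 50},{"ax": 0,"ay": -1,"az": 0,"x": 0.068,"y": 0,"z": -0.004,"claw": 50},{"ax": 0,"ay": -1,"az": 0,"x": 0.082,"y": 0,"z": -0.004,"claw": 50},{"ax": 0,"ay": -1,"az": 0,"x": 0.094,"y": 0,"z": -0.004,"claw": 50},{"ax": 0,"ay": -1,"az": 0,"x": 0.103,"y": 0,"z": -0.004,"claw": 50},{"ax": 0,"ay": -1,"az": 0,"x": 0.108,"y": 0,"z": -0.004,"claw": 50},{"ax": 0,"ay": -1,"az": 0,"x": 0.109,"y": 0,"z": -0.004,"claw": 50},{"ax": 0,"ay": -1,"az": 0,"x": 0.109,"y": 0,"z": -0.004,"claw": 50}]'

```text
time_s: 15.35
tool_pos: [0.6515, 0.0277, 0.1061]
tool_rot: [180.0, -27.9, 0.7]
force: [-2.7, -0.4, -4.1]
grip_width: 0.0574
```

```bash
python3 - <<'E'
from plan import *
for n in('side','top'): 
  im=vision.read_camera(n)[:,:,::-1]; cv2.imwrite(f"pics/{n}17.png",im)
s=log()
crop(cv2.imread("pics/side17.png"),235,190,80,75,10,"pics/s17.png")
for d in(1,3,5):
  B=R.from_euler('ZY',[s['tool_rot'][2],-d],degrees=True); O=s['tool_pos']-B.apply([TX,0,TZ])
  for n,p in {'bfl':(-50,29,0),'bbl':(50,29,0),'rimbl':(50,29,70),'lipl':(62,29,70),'hooktip':(62,29,54.5),'lipr':(62,-29,70)}.items(): w=O+B.apply(np.array(p)/1000);print(d,n,proj('side',w).round(1),proj('top',w).round(1))
for y in(.092-.041,.092+.041): print('plate',y,[proj('side',rack((xx,y,.135))).round(1) for xx in(-.015,-.012)])
print(rel(*T_hang(3,-.018,.092,0,0)))
E
```

```text
q [  11.8    4.7  -18.8  116.9    8.3   31.1 -101.8] p [0.6515 0.0276 0.1064] r [179.96 -27.93   0.71] f [-2.1 -0.  -4.7] w 0.0575 t 15.45
1 bfl [295.7 260. ] [326.5 219.5]
1 bbl [260.7 255.6] [325.8 174.4]
1 rimbl [259.  232.5] [326.4 164.4]
1 lipl [254.8 232. ] [326.3 158.8]
1 hooktip [255.2 237.2] [326.1 161.2]
1 lipr [262.7 223. ] [354.6 158.5]
3 bfl [295.5 260.3] [326.5 219.3]
3 bbl [260.4 254.7] [325.8 173.8]
3 rimbl [259.6 231.7] [326.4 164.9]
3 lipl [255.4 231.1] [326.3 159.2]
3 hooktip [255.6 236.3] [326.2 161.3]
3 lipr [263.3 222.2] [354.8 158.9]
5 bfl [295.3 260.5] [326.5 219.1]
5 bbl [260.2 253.9] [325.8 173.2]
5 rimbl [260.2 231. ] [326.4 165.5]
5 lipl [256.  230.2] [326.3 159.7]
5 hooktip [256.  235.4] [326.2 161.6]
5 lipr [263.9 221.3] [354.9 159.4]
plate 0.051 [array([267.9, 229.9]), array([266.9, 229.8])]
plate 0.133 [array([257., 243.]), array([256. , 242.9])]
(array([ 0.03, -0.07,  0.03]), array([ 0.001 ,  0.0018, -0.0241]))
```

View pics/s17.png

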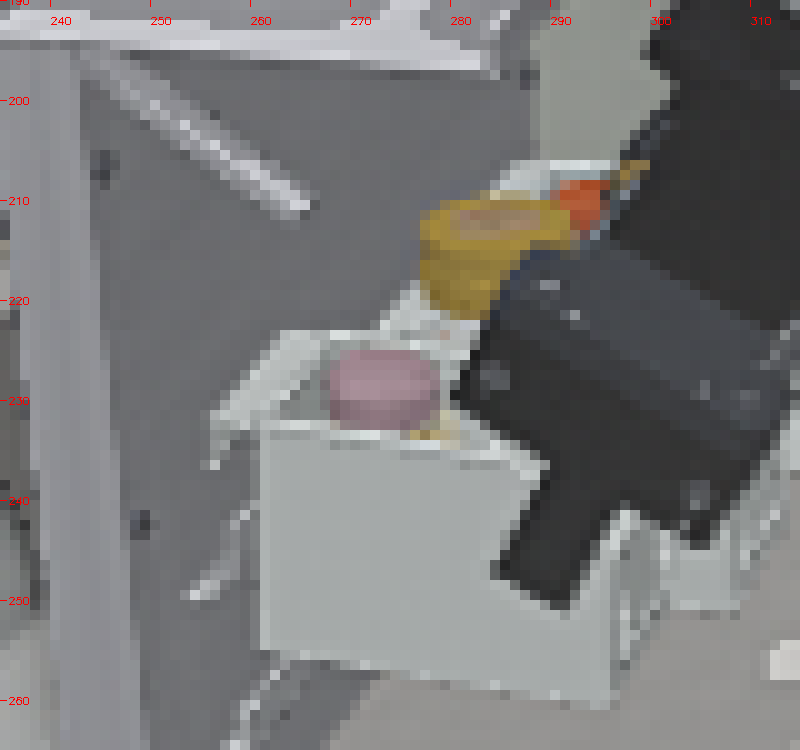

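View pics/top17.png

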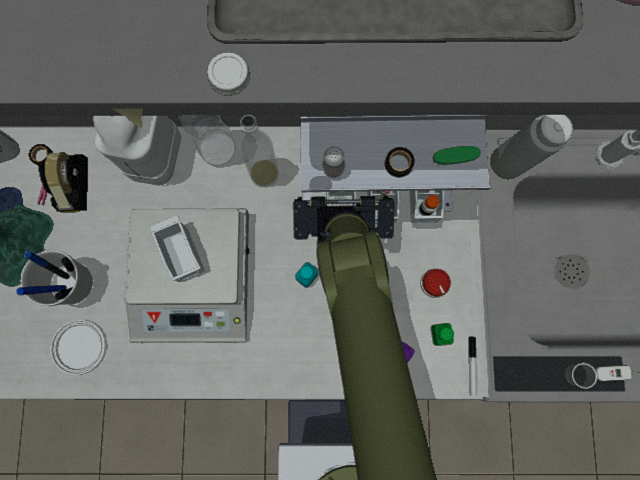

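Request:
step_arm --series '[{"ax": 0,"ay": 0,"az": 0,"x": 0.001,"y": 0,"z": -0.003,"claw": 50},{"ax": 0,"ay": 0,"az": 0,"x": 0.001,"y": 0,"z": -0.007,"claw": 50},{"ax": 0,"ay": 0,"az": 0,"x": 0.001,"y": 0,"z": -0.01,"claw": 50},{"ax": 0,"ay": 0,"az": 0,"x": 0.001,"y": 0,"z": -0.012,"claw": 50},{"ax": 0,"ay": 0,"az": 0,"x": 0.001,"y": 0,"z": -0.014,"claw": 50},{"ax": 0,"ay": 0,"az": 0,"x": 0.001,"y": 0,"z": -0.014,"claw": 50}]'

```text
time_s: 16.05
tool_pos: [0.6527, 0.0274, 0.0931]
tool_rot: [180.0, -28.0, 0.7]
force: [-6.8, -0.1, -1.9]
grip_width: 0.0577
```

Request:
step_arm --series '[{"ax": 0,"ay": 0,"az": 0,"x": 0,"y": 0,"z": -0.001,"claw": 50},{"ax": 0,"ay": 0,"az": 0,"x": 0,"y": 0,"z": -0.002,"claw": 50},{"ax": 0,"ay": 0,"az": 0,"x": 0,"y": 0,"z": -0.003,"claw": 50},{"ax": 0,"ay": 0,"az": 0,"x": 0,"y": 0,"z": -0.004,"claw": 50}]'

```text
time_s: 16.45
tool_pos: [0.653, 0.0276, 0.0907]
tool_rot: [179.9, -28.1, 0.7]
force: [-15.6, 0.6, 9.3]
grip_width: 0.0573
```

```bash
python3 - <<'E'
from plan import *
im=vision.read_camera('side')[:,:,::-1]; cv2.imwrite(f"pics/side18.png",im)
s=log()
crop(im,240,205,70,65,11,"pics/s18.png")
for d in(1,3,5):
  B=R.from_euler('ZY',[s['tool_rot'][2],-d],degrees=True); O=s['tool_pos']-B.apply([TX,0,TZ])
  for n,p in {'bfl':(-50,29,0),'bbl':(50,29,0),'rimbl':(50,29,70),'lipl':(62,29,70),'hooktip':(62,29,54.5)}.items(): w=O+B.apply(np.array(p)/1000);print(d,n,R.from_euler('z',-RY,degrees=True).apply(w-RO).round(4),proj('side',w).round(1))
E
```

```text
q [  11.5    6.   -18.6  117.6    9.8   29.1 -103.2] p [0.653  0.0276 0.0906] r [179.91 -28.07   0.73] f [-14.4  -0.2   9.2] w 0.0575 t 16.5
1 bfl [-0.1145  0.1192  0.0721] [295.5 265. ]
1 bbl [-0.0145  0.1192  0.0739] [260.6 260.6]
1 rimbl [-0.0158  0.1192  0.1439] [259.  237.7]
1 lipl [-0.0038  0.1192  0.1441] [254.8 237.2]
1 hooktip [-0.0035  0.1192  0.1286] [255.2 242.4]
3 bfl [-0.1139  0.1192  0.0712] [295.3 265.3]
3 bbl [-0.014   0.1192  0.0764] [260.4 259.7]
3 rimbl [-0.0177  0.1192  0.1463] [259.5 237. ]
3 lipl [-0.0057  0.1192  0.147 ] [255.3 236.4]
3 hooktip [-0.0049  0.1192  0.1315] [255.5 241.5]
5 bfl [-0.1132  0.1192  0.0703] [295.  265.6]
5 bbl [-0.0136  0.1192  0.079 ] [260.1 258.9]
5 rimbl [-0.0197  0.1192  0.1487] [260.2 236.2]
5 lipl [-0.0077  0.1192  0.1498] [255.9 235.5]
5 hooktip [-0.0063  0.1192  0.1343] [256.  240.6]
```

View pics/s18.png

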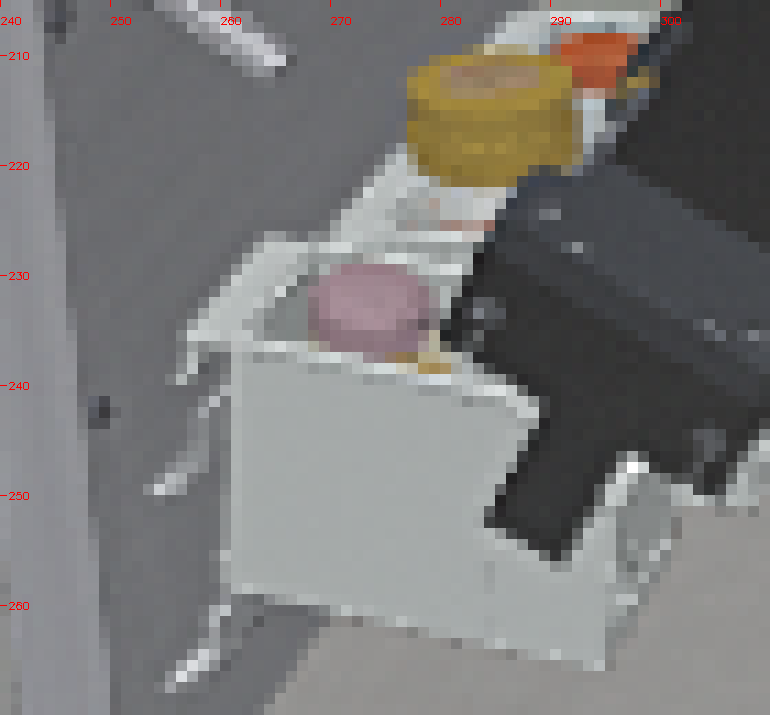

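```bash
sed -i 's/THR=-.022,.018,25.0/THR=-.022,.018,22.5/' plan.py; python3 - <<'E'
from plan import *
for d,up in((1.5,.022),(1.5,0)): print(rel(*T_hang(d,-.0195,.092,up,0)))
E
```

```text
(array([0.03, 4.07, 0.02]), array([-0.0034,  0.0018,  0.0155]))
(array([0.03, 4.07, 0.02]), array([-0.0034,  0.0018, -0.0065]))
```

Request:
step_arm --series '[{"ax": 0,"ay": 0,"az": 0,"x": -0.001,"y": 0,"z": 0.005,"claw": 50},{"ax": 0,"ay": 0,"az": 0,"x": -0.001,"y": 0,"z": 0.01,"claw": 50},{"ax": 0,"ay": 1,"az": 0,"x": -0.002,"y": 0,"z": 0.014,"claw": 50},{"ax": 0,"ay": 2.5,"az": 0,"x": -0.003,"y": 0,"z": 0.017,"claw": 50},{"ax": 0,"ay": 4,"az": 0,"x": -0.004,"y": 0.001,"z": 0.017,"claw": 50},{"ax": 0,"ay": 4,"az": 0,"x": -0.004,"y": 0.001,"z": 0.017,"claw": 50}]'

```text
time_s: 17.1
tool_pos: [0.6506, 0.0283, 0.1073]
tool_rot: [-180.0, -24.1, 0.7]
force: [-1.5, -0.6, -2.2]
grip_width: 0.0574
```

```bash
python3 - <<'E'
from plan import *
im=vision.read_camera('side')[:,:,::-1]; cv2.imwrite(f"pics/side19.png",im)
s=log()
crop(im,240,205,70,65,11,"pics/s19.png")
for d in(0,1.5,3):
  B=R.from_euler('ZY',[s['tool_rot'][2],-d],degrees=True); O=s['tool_pos']-B.apply([TX,0,TZ])
  for n,p in {'bfl':(-50,29,0),'bbl':(50,29,0),'rimbl':(50,29,70),'lipl':(62,29,70),'hooktip':(62,29,54.5)}.items(): w=O+B.apply(np.array(p)/1000);print(d,n,R.from_euler('z',-RY,degrees=True).apply(w-RO).round(4),proj('side',w).round(1))
print(rel(*T_hang(1.5,-.0195,.092,0,0)))
E
```

```text
q [  11.8    6.5  -18.9  113.4    7.5   36.6 -100.9] p [0.6506 0.0284 0.1071] r [-179.97  -24.17    0.67] f [-0.2 -0.4 -3.4] w 0.0571 t 17.15
0 bfl [-0.1173  0.1201  0.0891] [296.1 259.8]
0 bbl [-0.0173  0.12    0.0891] [261.  255.9]
0 rimbl [-0.0173  0.12    0.1591] [258.9 232.8]
0 lipl [-0.0053  0.12    0.1591] [254.7 232.4]
0 hooktip [-0.0053  0.12    0.1436] [255.2 237.6]
1.5 bfl [-0.1168  0.1201  0.0884] [295.9 260. ]
1.5 bbl [-0.0168  0.12    0.091 ] [260.8 255.3]
1.5 rimbl [-0.0187  0.12    0.161 ] [259.3 232.2]
1.5 lipl [-0.0067  0.12    0.1613] [255.1 231.7]
1.5 hooktip [-0.0063  0.12    0.1458] [255.5 236.9]
3 bfl [-0.1163  0.1201  0.0877] [295.7 260.2]
3 bbl [-0.0164  0.12    0.0929] [260.6 254.7]
3 rimbl [-0.0201  0.12    0.1628] [259.8 231.6]
3 lipl [-0.0081  0.12    0.1635] [255.5 231. ]
3 hooktip [-0.0073  0.12    0.148 ] [255.8 236.2]
(array([-0.03,  0.17,  0.04]), array([-0.0009,  0.0009, -0.023 ]))
```

View pics/s19.png

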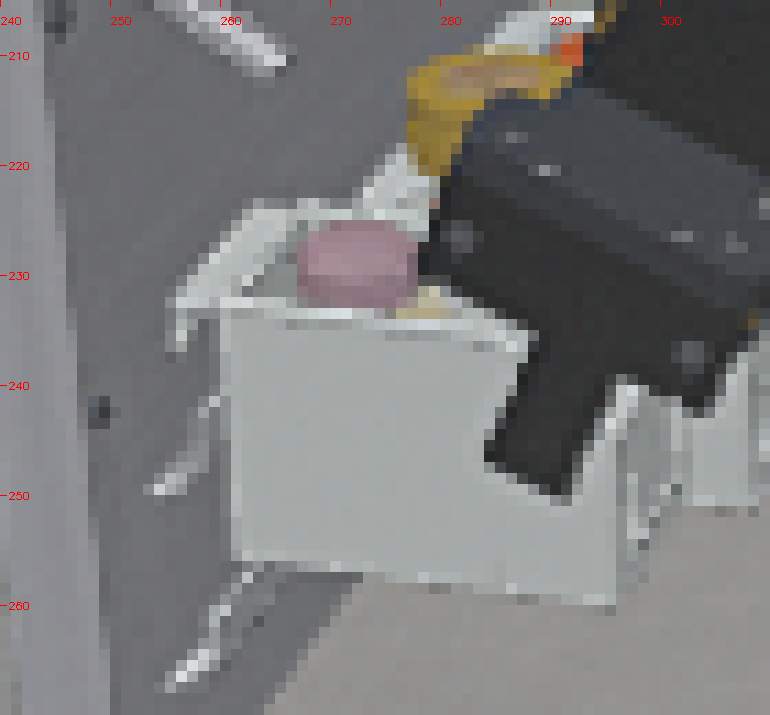

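```bash
python3 - <<'E'
from plan import *
for y in(.12,.133):
  for z in(.135,.122,.081,.068): print(y,z,[proj('side',rack((xx,y,z))).round(1) for xx in(-.021,-.015,-.012)])
E
```

```text
0.12 0.135 [array([260.9, 241. ]), array([258.8, 240.8]), array([257.8, 240.7])]
0.12 0.122 [array([261.3, 245.3]), array([259.2, 245.1]), array([258.2, 245. ])]
0.12 0.081 [array([262.5, 258.7]), array([260.5, 258.4]), array([259.4, 258.3])]
0.12 0.068 [array([262.9, 262.8]), array([260.8, 262.6]), array([259.8, 262.5])]
0.133 0.135 [array([259.1, 243.2]), array([257., 243.]), array([256. , 242.9])]
0.133 0.122 [array([259.5, 247.5]), array([257.4, 247.3]), array([256.4, 247.2])]
0.133 0.081 [array([260.8, 261. ]), array([258.7, 260.7]), array([257.7, 260.6])]
0.133 0.068 [array([261.2, 265.1]), array([259.1, 264.9]), array([258.1, 264.8])]
```

Request:
step_arm --series '[{"ax": 0,"ay": 0,"az": 0,"x": -0.003,"y": 0,"z": 0,"claw": 50},{"ax": 0,"ay": 0,"az": 0,"x": -0.003,"y": 0,"z": -0.003,"claw": 50},{"ax": 0,"ay": 0,"az": 0,"x": -0.003,"y": 0,"z": -0.006,"claw": 50},{"ax": 0,"ay": 0,"az": 0,"x": -0.003,"y": 0,"z": -0.01,"claw": 50},{"ax": 0,"ay": 0,"az": 0,"x": -0.003,"y": 0,"z": -0.013,"claw": 50},{"ax": 0,"ay": 0,"az": 0,"x": -0.003,"y": 0,"z": -0.013,"claw": 50}]'

```text
time_s: 17.75
tool_pos: [0.646, 0.0286, 0.0923]
tool_rot: [-180.0, -24.0, 0.7]
force: [-0.1, -1.0, -3.4]
grip_width: 0.0578
```

```bash
python3 - <<'E'
from plan import *
im=vision.read_camera('side')[:,:,::-1]; cv2.imwrite(f"pics/side20.png",im)
s=log()
crop(im,240,205,70,65,11,"pics/s20.png")
E
```

```text
q [  11.6    7.1  -18.8  114.6    8.1   35.  -101.5] p [0.6463 0.0286 0.0928] r [-179.97  -24.      0.68] f [ 1.2  0.3 -3.6] w 0.0574 t 17.8
```

View pics/s20.png

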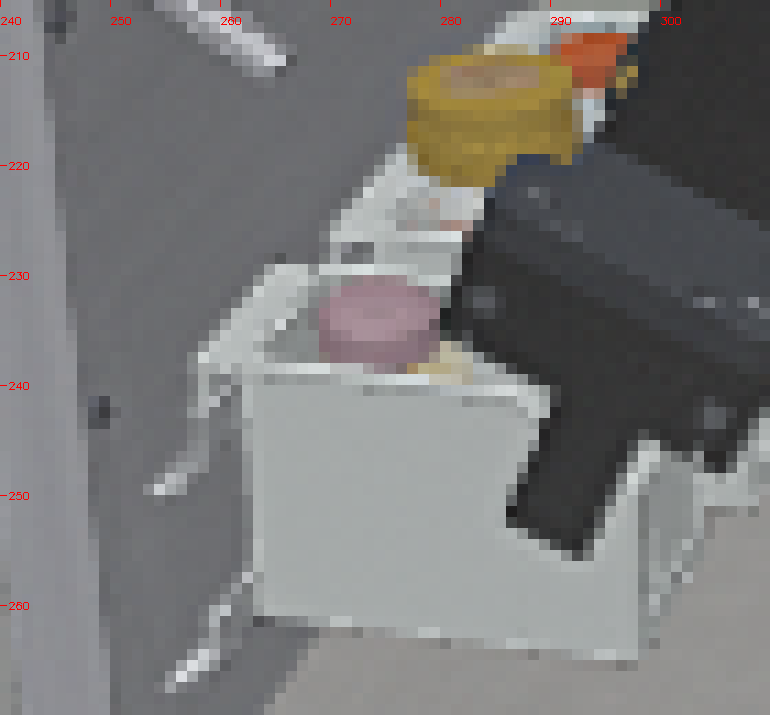

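Request:
step_arm --series '[{"ax": 0,"ay": 0,"az": 0,"x": 0,"y": 0,"z": 0.004,"claw": 50},{"ax": 0,"ay": 0,"az": 0,"x": 0,"y": 0,"z": 0.009,"claw": 50},{"ax": 0,"ay": 0,"az": 0,"x": 0.0022,"y": 0,"z": 0.009,"claw": 50},{"ax": 0,"ay": 0,"az": 0,"x": 0.0022,"y": 0,"z": 0.009,"claw": 50}]'

```text
time_s: 18.2
tool_pos: [0.6496, 0.0287, 0.1032]
tool_rot: [-180.0, -24.1, 0.7]
force: [-0.2, -1.0, -3.2]
grip_width: 0.0575
```

```bash
python3 - <<'E'
from plan import *
im=vision.read_camera('side')[:,:,::-1]; cv2.imwrite(f"pics/side21.png",im)
s=log()
crop(im,245,215,45,50,15,"pics/s21.png")
E
```

```text
q [  11.7    6.7  -18.9  113.8    7.7   36.2 -101.1] p [0.6491 0.0286 0.1027] r [-179.97  -24.08    0.68] f [ 0.3 -0.1 -3.5] w 0.0575 t 18.25
```

View pics/s21.png

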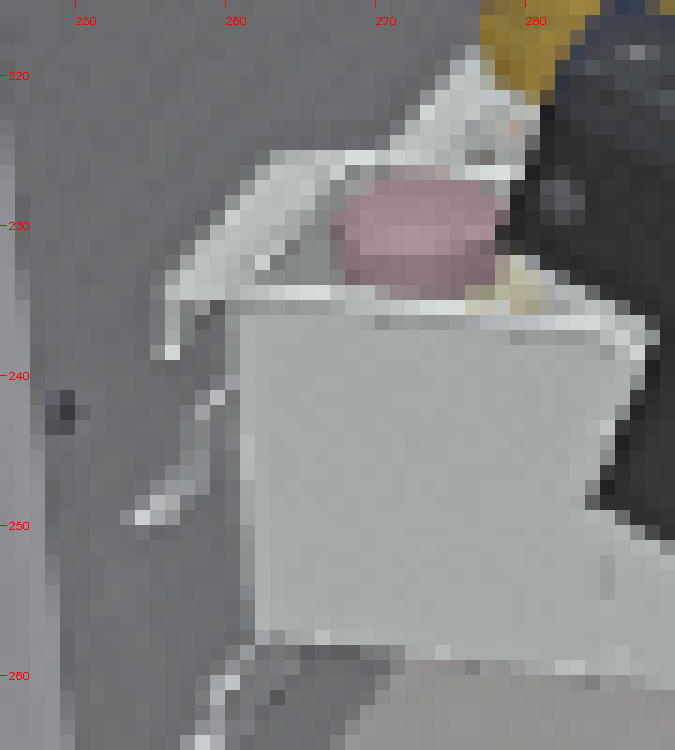

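Request:
step_arm --series '[{"ax": 0,"ay": 0,"az": 0,"x": -0.0016,"y": 0,"z": 0,"claw": 50},{"ax": 0,"ay": 0,"az": 0,"x": -0.0016,"y": 0,"z": -0.004,"claw": 50},{"ax": 0,"ay": 0,"az": 0,"x": -0.0016,"y": 0,"z": -0.008,"claw": 50},{"ax": 0,"ay": 0,"az": 0,"x": -0.0016,"y": 0,"z": -0.011,"claw": 50},{"ax": 0,"ay": 0,"az": 0,"x": -0.0016,"y": 0,"z": -0.013,"claw": 50},{"ax": 0,"ay": 0,"az": 0,"x": -0.0016,"y": 0,"z": -0.013,"claw": 50}]'

```text
time_s: 18.85
tool_pos: [0.6468, 0.0286, 0.0886]
tool_rot: [-180.0, -24.0, 0.7]
force: [-0.0, -0.1, -3.5]
grip_width: 0.0573
```

```bash
python3 - <<'E'
from plan import *
im=vision.read_camera('side')[:,:,::-1]; cv2.imwrite(f"pics/side22.png",im)
s=log()
crop(im,245,215,45,50,15,"pics/s22.png")
E
```

```text
q [  11.6    7.4  -18.8  114.7    8.4   34.6 -101.8] p [0.6471 0.0286 0.089 ] r [-179.97  -24.02    0.69] f [ 0.4 -0.2 -2.7] w 0.0574 t 18.9
```

View pics/s22.png

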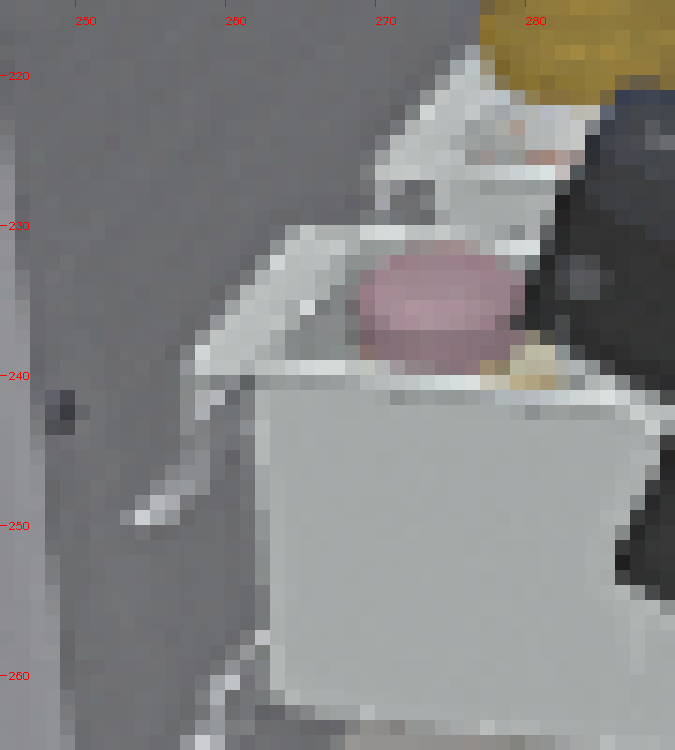

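Request:
step_arm --series '[{"ax": 0,"ay": 0,"az": 0,"x": 0,"y": 0,"z": -0.0015,"claw": 50},{"ax": 0,"ay": 0,"az": 0,"x": 0,"y": 0,"z": -0.003,"claw": 50},{"ax": 0,"ay": 0,"az": 0,"x": 0,"y": 0,"z": -0.004,"claw": 50},{"ax": 0,"ay": 0,"az": 0,"x": 0,"y": 0,"z": -0.004,"claw": 50}]'

```text
time_s: 19.3
tool_pos: [0.6471, 0.0286, 0.0852]
tool_rot: [-180.0, -24.0, 0.7]
force: [0.1, -0.0, -3.5]
grip_width: 0.0577
```

Request:
step_arm --series '[{"ax": 0,"ay": 0,"az": 0,"x": 0,"y": 0,"z": -0.001,"claw": 50},{"ax": 0,"ay": 0,"az": 0,"x": 0,"y": 0,"z": -0.002,"claw": 50},{"ax": 0,"ay": 0,"az": 0,"x": 0,"y": 0,"z": -0.003,"claw": 50},{"ax": 0,"ay": 0,"az": 0,"x": 0,"y": 0,"z": -0.003,"claw": 50}]'

```text
time_s: 19.7
tool_pos: [0.6479, 0.0287, 0.0832]
tool_rot: [-180.0, -24.1, 0.7]
force: [-2.0, -1.0, 1.5]
grip_width: 0.0578
```

Request:
step_arm --series '[{"ax": 0,"ay": 0,"az": 0,"x": 0,"y": 0,"z": -0.001,"claw": 50},{"ax": 0,"ay": 0,"az": 0,"x": 0,"y": 0,"z": -0.001,"claw": 50}]'

```text
time_s: 19.9
tool_pos: [0.6482, 0.0286, 0.0824]
tool_rot: [-180.0, -24.2, 0.7]
force: [-2.2, -0.8, 2.8]
grip_width: 0.0574
```

```bash
python3 - <<'E'
from plan import *
im=vision.read_camera('side')[:,:,::-1]; cv2.imwrite(f"pics/side23.png",im)
s=log()
crop(im,245,215,60,55,12,"pics/s23.png")
for d in(0,1.5,3):
  B=R.from_euler('ZY',[s['tool_rot'][2],-d],degrees=True); O=s['tool_pos']-B.apply([TX,0,TZ])
  for n,p in {'bfl':(-50,29,0),'bbl':(50,29,0),'rimbl':(50,29,70),'lipl':(62,29,70),'lipund':(55.5,0,67)}.items(): w=O+B.apply(np.array(p)/1000);print(d,n,R.from_euler('z',-RY,degrees=True).apply(w-RO).round(4),proj('side',w).round(1))
E
```

```text
q [  11.4    8.   -18.7  115.     8.9   33.6 -102.2] p [0.6481 0.0287 0.0823] r [-179.97  -24.18    0.69] f [-1.6  0.1  3.9] w 0.0572 t 19.95
0 bfl [-0.1197  0.1203  0.0643] [297.3 268. ]
0 bbl [-0.0197  0.1203  0.0643] [262.5 264. ]
0 rimbl [-0.0197  0.1203  0.1343] [260.5 241.2]
0 lipl [-0.0077  0.1203  0.1343] [256.3 240.8]
0 lipund [-0.0142  0.0913  0.1313] [262.6 237.3]
1.5 bfl [-0.1192  0.1203  0.0636] [297.2 268.2]
1.5 bbl [-0.0193  0.1203  0.0662] [262.3 263.4]
1.5 rimbl [-0.0211  0.1203  0.1362] [260.9 240.7]
1.5 lipl [-0.0091  0.1203  0.1365] [256.7 240.1]
1.5 lipund [-0.0155  0.0913  0.1334] [263.  236.7]
3 bfl [-0.1187  0.1203  0.0629] [297.  268.4]
3 bbl [-0.0189  0.1203  0.0681] [262.1 262.8]
3 rimbl [-0.0225  0.1203  0.138 ] [261.3 240.1]
3 lipl [-0.0105  0.1203  0.1387] [257.1 239.5]
3 lipund [-0.0169  0.0913  0.1353] [263.4 236.1]
```

View pics/s23.png

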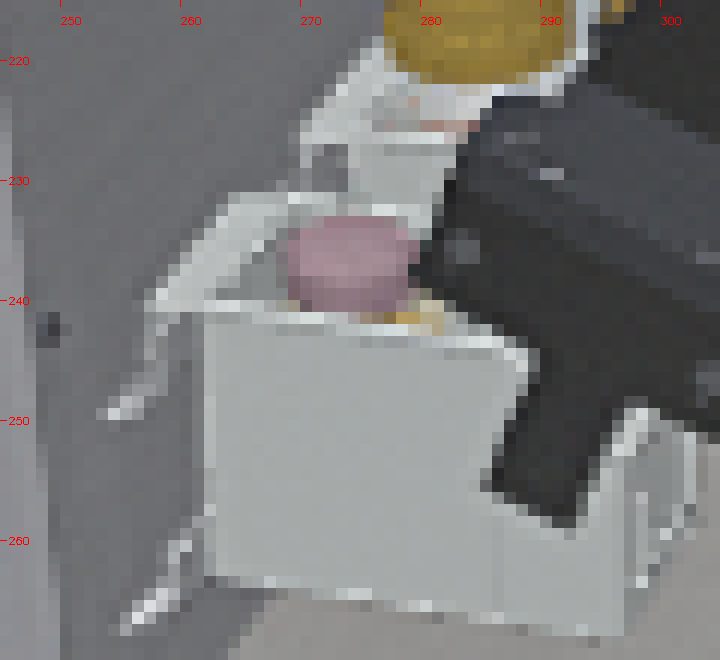

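Request:
step_arm --series '[{"ax": 0,"ay": 0,"az": 0,"x": 0,"y": 0,"z": 0,"claw": 70},{"ax": 0,"ay": 0,"az": 0,"x": 0,"y": 0,"z": 0,"claw": 84},{"ax": 0,"ay": 0,"az": 0,"x": 0,"y": 0,"z": 0,"claw": 84},{"ax": 0,"ay": 0,"az": 0,"x": 0,"y": 0,"z": 0,"claw": 84}]'

```text
time_s: 20.35
tool_pos: [0.647, 0.0286, 0.081]
tool_rot: [-180.0, -24.0, 0.7]
force: [0.1, -0.1, -0.2]
grip_width: 0.0719
```

```bash
python3 - <<'E'
from plan import *
for n in('side','top'): 
  im=vision.read_camera(n)[:,:,::-1]; cv2.imwrite(f"pics/{n}24.png",im)
s=log()
crop(cv2.imread("pics/side24.png"),240,200,75,65,10,"pics/s24.png")
crop(cv2.imread("pics/top24.png"),285,175,150,70,5,"pics/t24.png")
E
```

```text
q [  11.4    8.   -18.7  115.1    8.9   33.6 -102.2] p [0.6471 0.0286 0.0811] r [-179.97  -24.03    0.68] f [-0.9 -0.8 -0.2] w 0.0726 t 20.45
```

View pics/s24.png

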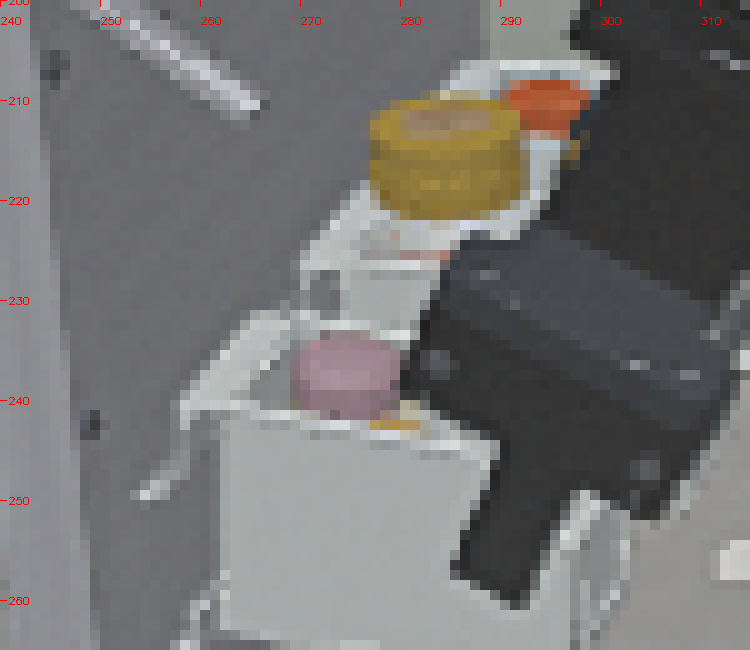

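View pics/t24.png

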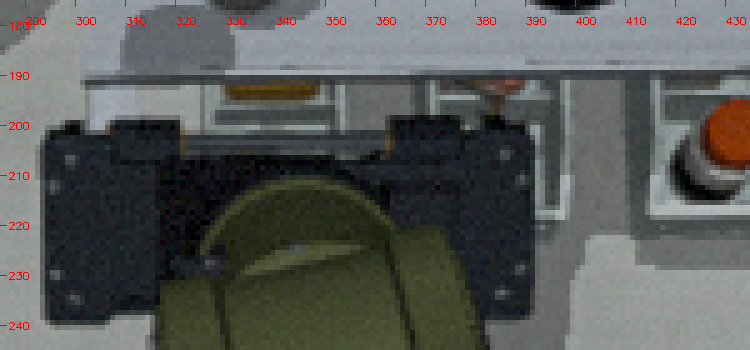

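Request:
step_arm --series '[{"ax": 0,"ay": 0,"az": 0,"x": -0.006,"y": 0,"z": 0,"claw": 84},{"ax": 0,"ay": 0,"az": 0,"x": -0.018,"y": 0,"z": 0.001,"claw": 84},{"ax": 0,"ay": 0,"az": 0,"x": -0.035,"y": 0,"z": 0.003,"claw": 84},{"ax": 0,"ay": 0,"az": 0,"x": -0.055,"y": 0,"z": 0.006,"claw": 84},{"ax": 0,"ay": 0,"az": 0,"x": -0.075,"y": 0,"z": 0.012,"claw": 84},{"ax": 0,"ay": 0,"az": 0,"x": -0.095,"y": 0,"z": 0.02,"claw": 84},{"ax": 0,"ay": 0,"az": 0,"x": -0.11,"y": -0.005,"z": 0.03,"claw": 84},{"ax": 0,"ay": 0,"az": 0,"x": -0.12,"y": -0.02,"z": 0.04,"claw": 84},{"ax": 0,"ay": 0,"az": 0,"x": -0.12,"y": -0.05,"z": 0.045,"claw": 84},{"ax": 0,"ay": 0,"az": 0,"x": -0.12,"y": -0.09,"z": 0.045,"claw": 84},{"ax": 0,"ay": 0,"az": 0,"x": -0.12,"y": -0.12,"z": 0.045,"claw": 84},{"ax": 0,"ay": 0,"az": 0,"x": -0.12,"y": -0.13,"z": 0.045,"claw": 84}]'

```text
time_s: 21.65
tool_pos: [0.526, -0.1047, 0.1265]
tool_rot: [-180.0, -24.1, 0.4]
force: [0.7, 0.9, 0.6]
grip_width: 0.073
```

```bash
python3 - <<'E'
from plan import *
for n in('side','top'): 
  im=vision.read_camera(n)[:,:,::-1]; cv2.imwrite(f"pics/{n}25.png",im)
s=log()
crop(cv2.imread("pics/side25.png"),235,190,120,90,6,"pics/s25.png")
crop(cv2.imread("pics/top25.png"),115,110,390,240,2,"pics/t25.png")
E
```

```text
q [ 16.9  -9.2  -4.6 126.   -9.2  40.1 -71.5] p [ 0.5262 -0.1031  0.1263] r [-179.95  -24.05    0.47] f [0.3 1.5 0.6] w 0.0731 t 21.75
```

View pics/s25.png

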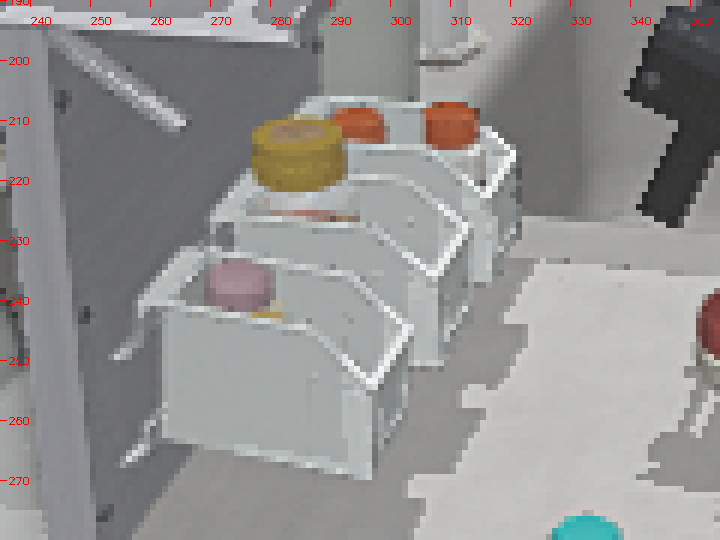

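View pics/t25.png

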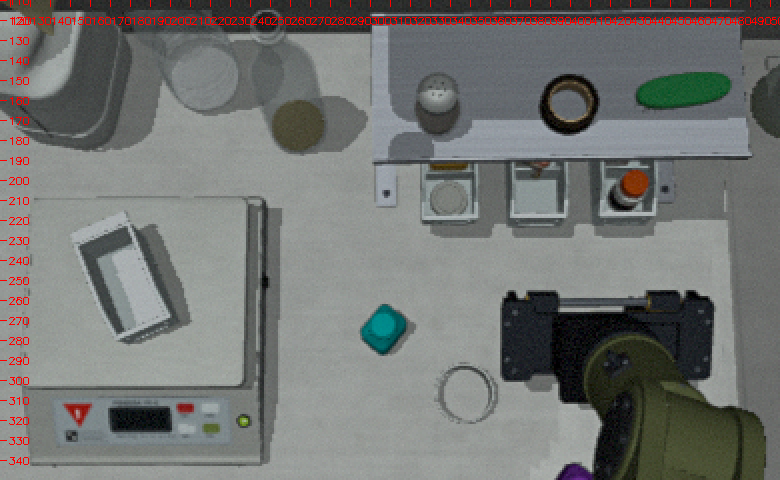

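View pics/side25.png

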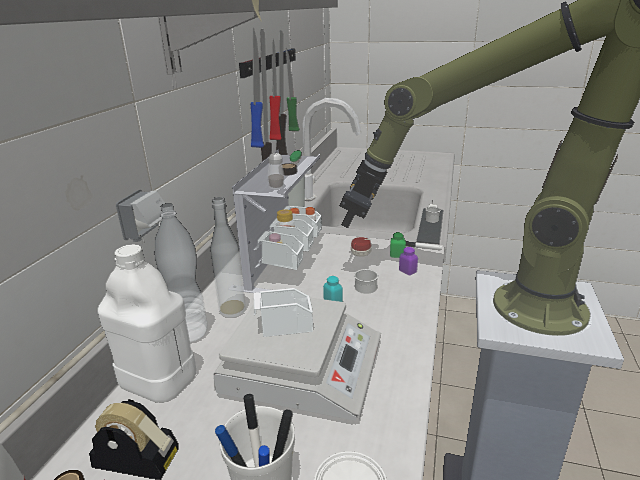

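```bash
python3 - <<'E'
from plan import *
pc=np.mean([plane('top',u,v,.106) for u,v in((129.5,210),(238.5,210),(237,303),(125.5,302))],0)
# rim corners of empty bin at z=.176 (lip back) / .154 (front)
b=np.mean([plane('top',u,v,.176) for u,v in((150,225),(178.5,216))],0); f=np.mean([plane('top',u,v,.154) for u,v in((175,280.5),(203,270))],0)
print('platter',pc,'bin',b,f,'ctr',f[:2]+(b-f)[:2]*50/112)
a0=cv2.imread('pics/side0.png');a1=cv2.imread('pics/side25.png')
# hung corner compare, original empty vs now full
for nm,a in(('orig',a0),('now',a1)):
    g=cv2.cvtColor(a,cv2.COLOR_BGR2GRAY)[225:275,250:305]; 
    c=cv2.goodFeaturesToTrack(g,12,.15,4); print(nm,sorted([(round(float(x)+250),round(float(y)+225)) for x,y in c[:,0]]))
from cell import workorder
print(status.get_obs()['joint_velocities'].round(2)); print(workorder.sign_off())
E
```

```text
platter [0.54269296 0.35543047 0.106     ] bin [0.60113314 0.37759015 0.176     ] [0.49539894 0.32901132 0.154     ] ctr [0.54260171 0.3506983 ]
orig [(253, 249), (255, 266), (261, 242), (261, 262), (264, 239), (267, 265), (269, 232), (269, 239), (273, 230), (296, 252), (296, 269), (302, 244)]
now [(253, 249), (255, 267), (258, 263), (259, 241), (265, 239), (266, 265), (269, 233), (273, 230), (279, 241), (296, 252), (296, 269), (302, 244)]
[-1.1  -0.06 -3.15  0.22 -0.11  0.22 -1.74]
the job is handed in; nothing more can be done
None
```

The empty bin stands on the scale's platter, and the filled bin hangs in the freed left louvre (rack y = +92 mm). I handed the job in at about 21.8 s of the 54 s. `sign_off()` reports no verdict, so what follows rests on my own checks.

**Final checks**
- **Empty bin:** its centre measured about 5 mm from the platter's centre in the top image. It looked upright, and I lowered it until the wrist force showed light contact before opening the fingers.
- **Filled bin:** its corner pixels in the side view match those of the original hung bin to about a pixel, for example the front bottom corner at (296, 269) in both. It droops about 5° nose-down.
- **Jar and cap:** in the last pictures the jar is upright in the back compartment and the cap is in the front one.
- **Bystanders:** none looked moved. I checked that by eye, and the timer was mostly hidden behind the gripper in the final top view.
- **Arm:** it stood clear of everything, with slight joint motion (up to about 3°/s) still left at hand-in.

**What went wrong or disagreed**
- **First hanging try:** the bin's lower back edge caught on the lower louvre, with about 18 N at the wrist, and the bin turned about 3° in the grip. I lifted it, tilted it more level, set it back a few millimetres and lowered it again without trouble.
- **Finger length:** in the pictures the fingertips sat about 29 mm further back along the tool than the stated TCP implies, so I gripped the filled bin lower than planned.
- **Louvre position:** the louvres appeared 2–3 mm nearer the robot than my fit of the rack.

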